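Square up an adjustable tray frame by comparing its diagonals with a slide rule

TASK

Check the adjustable tray frame for squareness with the yellow slide rule: hook the rule's lipped end over the near red pin and draw the slide out gently until its nose bears on the inside of the far red pin with about 4.5 N, hold it so for a moment, then do the same between the near and the far blue pin. Compare the two readings, lay the rule flat on the worktop clear of the frame, and shift the far rail sideways by its black tab until both diagonals are equal, so that the frame is square. Never force the frame, and leave the other things alone.

Things in the scene. Friction and masses are not known exactly. Their poses are not given: they have to be found in the camera images.
- frame: aluminium rail frame on the worktop; this is its fixed near rail (24 x 172 mm, top at 18 mm). Origin on the worktop midway between the near pins; x points to the far rail, y left along the rail. The far rail, 170 mm ahead, same size, slides along y (8 N friction, stays where left, up to 22 mm either way). Square when each far pin is straight ahead of its near pin: far pins at y +70 and -70 mm
- pin_near_left (a point): red upright pin, 8 mm diameter, 8 mm tall, on the near rail's top at frame x 0, y +70 mm; origin at the centre of its foot, 18 mm above the worktop
- pin_near_right (a point): blue pin, same size, on the near rail at frame x 0, y -70 mm; origin at its foot
- pin_far_left (a point): blue pin, same size, on the far rail at frame x 170 mm, y +70 mm plus the rail's offset; origin at its foot
- pin_far_right (a point): red pin, same size, on the far rail at frame x 170 mm, y -70 mm plus the rail's offset; origin at its foot
- tab (a point): middle of the black upright tab in the centre of the far rail: 20 mm (x) by 16 mm (y), standing from 18 to 56 mm above the worktop, this point at 40 mm; axes as the frame's
- rule: yellow slide rule, beam 160 x 28 mm, top 22 mm up, 220 g. Origin at its underside near the hook end; x points to the nose, z up. Two downward steel lips, 10 mm deep, 26 wide, 4 thick: the inner one faces the pin at x +8 mm, the end one at -9 mm; the pin goes between, and bears on the end lip as the slide is drawn out. A foot as deep as the lips is under the beam at x 115 to 135 mm
- rule_hook (a point): point on the beam between the lips (over the rule's origin), 5 mm above the underside; axes as the rule's. Lower it over the pin with the pin at x about +1 mm to clear both lips
- rule_nose (a point): nominal middle of the flat nose face (26 mm wide, 2.5 to 21 mm above the underside) at the slide's end, at x = 180 mm + the slide's reading, looking along +x. The nose is a screw-set block that really stands up to 3 mm further out or in (unknown, constant in a run), so find contact by force. Pin centre distance = reading + 189 mm + that unknown, the same on both diagonals
- rule_knob (a point): middle of the black upright knob on the slide, by which the rule is carried and the slide moved: 30 mm along the rule, 12 mm across, from 22 to 56 mm above the rule's underside; this point is 44 mm above the underside and at x = 85 mm plus the slide's reading; axes as the rule's
- rule_slide (a joint): reading of the slide in m: 0 fully in, grows as the nose is drawn out along the rule's +x, to 0.065; stiff with about 2.5 N friction, it stays where left
- amber_bottle: bystander: amber tablet bottle with white cap, 56 mm wide, 95 mm tall; origin under its centre
- purple_carton: bystander: white carton with purple and orange end, 40 x 80 x 30 mm; origin under its centre
- dropper: bystander: amber dropper bottle, 34 mm wide, 102 mm tall; origin under its centre

How it is judged:
By the outcome, as a careful person would: the job done as asked, in the order asked, and still so for the second after the job is handed in, with the robot touching nothing.
It also fails if it takes over 72 s, if anything falls off the work surface, if the arm or the gripper's body presses on something with over 40 N, if the wrist force passes 120 N, or if a joint passes its speed limit or range.

ROBOT

A 6-joint arm with a two-finger parallel gripper is mounted at the origin on a cart in front of the work surface, level with it; the furniture and walls round the work are solid. World frame = base frame: x ahead of the robot, y to its left, z up, the work surface at z = 0. Lengths are in m, angles in rad, forces in N, time in s.
With the tool pointing down it reaches from about 0.275 to 0.825 m from the base axis. Payload 5.2 kg.
Tool frame: the origin (TCP) lies between the finger pads; the fingertips stand 19 mm ahead of it and the grasp point (between the pads) is the TCP (r.finger_overhang is the x of the fingertips in the tool frame, in m); x points along the fingers, y is the direction in which the jaws open and shut, and the axes are right-handed (so a half turn about x gives the same grasp; the last joint's range is limited). The gripper opens to 93 mm and grips with 3 to 60 N. Pads are 15 mm wide; open, the fingers measure 128 mm over their backs; the gripper's body (75 mm by 188 mm) begins 65 mm behind the grasp point.
Start: joints at [-1.546, 0.259, 1.535, -0, 1.348, -0.203], TCP at [0.124, -0.536, 0.238] pointing down, gripper open.
Joint ranges: [-3.14, 3.14], [-0.91, 2.08], [0.19, 2.58], [-1.22, 4.36], [0.22, 2.71], [-3.12, 3.12]. Speed limits (rad/s): [2.57, 2.57, 3.14, 3.14, 3.14, 3.14].

INTERFACE

Orientations are given as a rotation vector (axis times angle).
In Python, from workcell import r gives the robot as it stands.
- The arm moves only by the tool step_arm, never from a script. Its argument "commands" is a list that holds one entry, the list of rows, each a list of 6 numbers: the shift along the world's x, y, z in m, then the turn, a rotation vector about the world's x, y, z in degrees. A call has 1 to 8 rows; each row is the pose to reach, as a shift and turn from the pose commanded when the call began; what a row does not reach only later rows make up. A row lasts 1/12 s, in which the tool goes at most 41.7 mm and 7.16 degrees, less where a joint would pass 70% of its speed; a pose out of reach is approached as far as the arm can. A call with a gripper value outside its range is refused whole. "fingers" is the opening in per cent of the stroke, from 0 (shut) to 100 (fully open), set as the call begins (left out, the last holds). The fingers move at their own pace and stop on an object; the grip force is fixed at half the most. Time passes only in rows, so rows that repeat a pose let the fingers close. It gives the time, the measured TCP pose, the force and the opening at its end, in the units of the state.
- r.get_obs(): the state, without advancing time (a new reading comes with each control period).
- r.get_image(name): name is "scene" or "top"; returns (picture, depth): 400x640x3 uint8, red, green, blue; 400x640 float32, m along the optical axis (not along the pixel's ray), 0 where there is no reading.
- r.camera_model(name): a dict with "camera_matrix" (3x3 intrinsics, pixels), "D" ([k1, k2, p1, p2, k3] as OpenCV has them; the pictures are not rectified), "position" and "rotation" of the camera in the world. Camera axes: x right, y down, z forward; pixel columns grow to the right and rows downward; lengths in m; the calibration is good to about 2 mm. A picture is of the moment at which its call begins. camera_model takes no time and is no camera call.
- r.hand_in(): hands the job in, once; it reports no verdict.
The state is a dict: "clock": time; "qpos": joint angles; "qd": joint speeds; "tau": joint torques, N m; "tcp_pos": TCP position; "tool_rot": TCP orientation; "force": force on the tool from outside, world axes, zero at the start; "wrist_torque": the same for the moment, N m; "opening": finger opening in m.
Only numpy, scipy, OpenCV 4.12 (cv2) and the standard library are available. Lean on these libraries where they do the work, as an engineer would, in place of code of your own. Each camera call takes 0.05 s, during which the arm holds its last target. There are 200 camera calls.

## Working session

There is one attempt and no reset: what is moved stays moved. The work goes in short steps, Python scripts to look and compute and a tool call to move; the robot and the scene stay as the last step left them, time stands still between calls to the robot, and variables do not carry over. Pictures are saved under pics/ and viewed, about 8 in all and at most 12, crops included, and the job is handed in when it is done.

Besides the shell and the picture viewer there is one more tool, called after "Call:" as name(argument=value, ...) on one line, values as JSON. step_arm: Moves the arm, as the interface text tells. Its arguments: {"type":"object","properties":{"commands":{"type":"array","items":{"type":"array","items":{"type":"array","items":{"type":"number"}}}},"fingers":{"type":"number"}},"required":["commands"]}

```bash
ls; mkdir -p pics; python3 - <<'E'
from workcell import r
import cv2,numpy as np
o=r.get_obs();print({k:np.round(v,3).tolist() for k,v in o.items()})
for n in("scene","top"):
    p,d=r.get_image(n);np.savez(f"pics/{n}0.npz",p=p,d=d);cv2.imwrite(f"pics/{n}0.png",p[:,:,::-1])
    m=r.camera_model(n);print(n,{k:np.round(v,4).tolist() for k,v in m.items()})
E
```

```text
pics
{'clock': 0.0, 'qpos': [-1.546, 0.259, 1.536, -0.0, 1.348, -0.203], 'qd': [0.0, 0.002, -0.003, 0.001, -0.001, 0.0], 'tau': [-0.001, -43.731, -28.4, 0.072, 0.041, -0.0], 'tcp_pos': [0.124, -0.535, 0.237], 'tool_rot': [2.102, 0.242, -2.101], 'force': [0.156, 0.906, 0.755], 'wrist_torque': [-0.013, -0.027, -0.068], 'opening': 0.093}
scene {'camera_matrix': [[446.281, 0.0, 320.915], [0.0, 446.281, 198.0379], [0.0, 0.0, 1.0]], 'D': [-0.0701, 0.0, 0.0, 0.0, 0.0], 'position': [-0.089, 0.5726, 0.7459], 'rotation': [-1.0201, 2.3537, -1.1081]}
top {'camera_matrix': [[486.7545, 0.0, 322.1324], [0.0, 486.7545, 199.1989], [0.0, 0.0, 1.0]], 'D': [0.0503, 0.0, 0.0, 0.0, 0.0], 'position': [0.4756, -0.0257, 1.5927], 'rotation': [-2.1657, 2.223, -0.019]}
```

View pics/scene0.png

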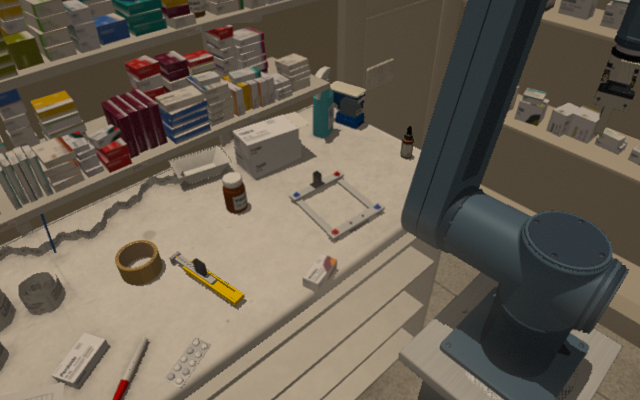

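View pics/top0.png

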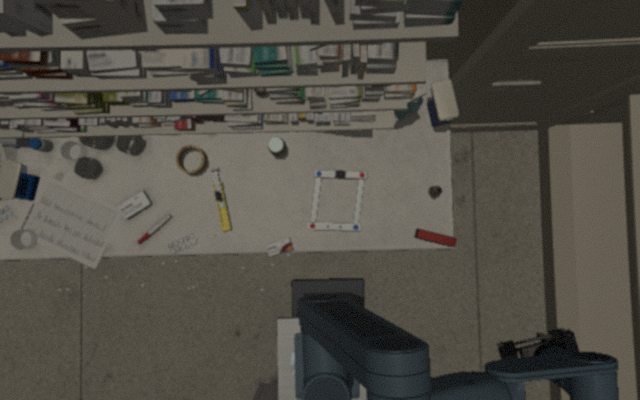

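```bash
cat > h.py <<'E'
import cv2,numpy as np
from scipy.spatial.transform import Rotation as Ro
from workcell import r
def cast(n,px,z):
    m=r.camera_model(n);K=np.array(m["camera_matrix"]);D=np.array(m["D"])
    u=cv2.undistortPoints(np.array(px,float).reshape(-1,1,2),K,D).reshape(-1,2)
    d=np.c_[u,np.ones(len(u))]@Ro.from_rotvec(m["rotation"]).as_matrix().T
    p=np.array(m["position"]);return p+d*((z-p[2])/d[:,2])[:,None]
def proj(n,P):
    m=r.camera_model(n);R=Ro.from_rotvec(m["rotation"]).as_matrix().T
    return cv2.projectPoints(np.array(P,float).reshape(-1,1,3),cv2.Rodrigues(R)[0],-R@np.array(m["position"]),np.array(m["camera_matrix"]),np.array(m["D"]))[0].reshape(-1,2)
def masks(p):
    h=cv2.cvtColor(p,cv2.COLOR_RGB2HSV);H,S,V=[h[...,i].astype(int) for i in range(3)]
    return dict(red=((H<8)|(H>172))&(S>120)&(V>60),blue=(H>100)&(H<125)&(S>100)&(V>50),yellow=(H>18)&(H<34)&(S>130)&(V>70))
def blobs(m,box,amin=3):
    x0,y0,x1,y1=box;q=np.zeros(m.shape,np.uint8);q[y0:y1,x0:x1]=m[y0:y1,x0:x1]
    n,l,s,c=cv2.connectedComponentsWithStats(q)
    return [(int(s[i,4]),c[i]) for i in range(1,n) if s[i,4]>=amin]
E
python3 - <<'E'
from h import *
B=dict(scene=(150,150,400,320),top=(200,160,380,245))
for n in B:
    p=np.load(f"pics/{n}0.npz")["p"];M=masks(p)
    for c in("red","blue"):
        for a,k in blobs(M[c],B[n],2):print(n,c,a,k.round(1),cast(n,[k],.023)[0].round(4))
    q=np.zeros(p.shape[:2],np.uint8);x0,y0,x1,y1=B[n];q[y0:y1,x0:x1]=M["yellow"][y0:y1,x0:x1]
    pts=np.argwhere(q)[:,::-1];w=cast(n,pts,.032)[:,:2].astype(np.float32)
    print(n,"yellow",len(pts),cv2.minAreaRect(w))
    b=(155,240,260,315) if n=="scene" else (195,155,245,240)
    c=p[b[1]:b[3],b[0]:b[2],::-1];c=cv2.convertScaleAbs(cv2.resize(c,None,fx=5,fy=5,interpolation=cv2.INTER_CUBIC),alpha=1.6)
    cv2.imwrite(f"pics/{n}c.png",c)
a,b=cv2.imread("pics/scenec.png"),cv2.imread("pics/topc.png")
o=np.zeros((max(a.shape[0],b.shape[0]),a.shape[1]+b.shape[1],3),np.uint8);o[:a.shape[0],:a.shape[1]]=a;o[:b.shape[0],a.shape[1]:]=b
cv2.imwrite("pics/c0.png",o);print(o.shape)
E
```

```text
scene red 20 [336.4 173.4] [ 0.6051 -0.1266  0.023 ]
scene red 30 [334.9 231.6] [0.4441 0.037  0.023 ]
scene blue 14 [295.9 194.4] [0.6118 0.0132 0.023 ]
scene blue 7 [376.6 207.3] [ 0.4353 -0.0995  0.023 ]
scene yellow 707 ((0.5533376336097717, 0.3635047376155853), (0.2748347818851471, 0.08248128741979599), 20.98147201538086)
top red 9 [361.9 174.7] [ 0.6076 -0.1282  0.023 ]
top red 9 [312.1 225.3] [0.4484 0.0366 0.023 ]
top blue 7 [318.4 173.3] [0.6159 0.0119 0.023 ]
top blue 8 [355.5 227. ] [ 0.4395 -0.1028  0.023 ]
top yellow 152 ((0.4973942041397095, 0.3212874233722687), (0.10947392135858536, 0.023786569014191628), 11.268556594848633)
(425, 775, 3)
```

View pics/c0.png

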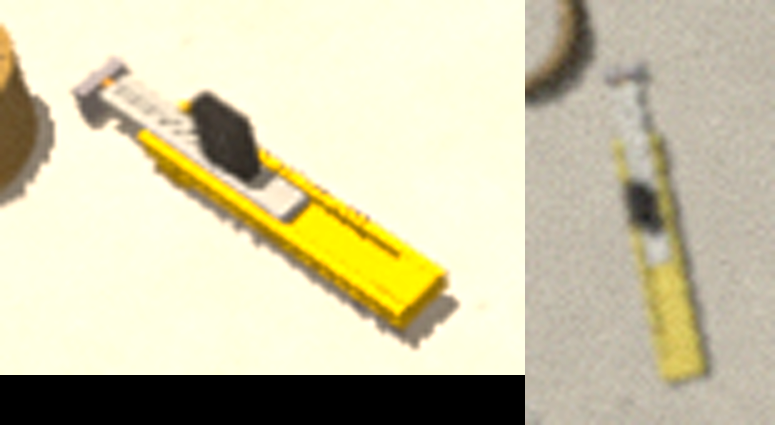

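```bash
python3 - <<'E'
from h import *
for n,b in dict(scene=(165,245,250,312),top=(200,160,240,235)).items():
    p=np.load(f"pics/{n}0.npz")["p"];h=cv2.cvtColor(p,cv2.COLOR_RGB2HSV).astype(int)
    x0,y0,x1,y1=b;S=np.zeros(p.shape[:2],bool);S[y0:y1,x0:x1]=1
    Y=S&(h[...,0]>15)&(h[...,0]<38)&(h[...,1]>(120 if n=="scene" else 90))&(h[...,2]>60)
    if n=="scene": Y&=h[...,2]>150
    pts=np.argwhere(Y)[:,::-1];w=cast(n,pts,.032)[:,:2].astype(np.float32)
    (c,sz,a)=cv2.minAreaRect(w);print(n,len(pts),c,sz,a,cv2.boxPoints((c,sz,a)).round(4).tolist())
    v=p[y0:y1,x0:x1].max(2);K=S&(p.max(2)<np.percentile(v,50)*.45)
    for a,k in blobs(K,b,8):print(" dark",a,k.round(1),cast(n,[k],.048)[0].round(4),cast(n,[k],.054)[0].round(4))
print("hookend",cast("top",[[227.2,230]],.032),cast("scene",[[239.8,298.4]],.032))
print("nose",cast("top",[[215.6,169.4]],.022),cast("scene",[[175.6,256]],.022))
E
```

```text
scene 428 (0.5265557765960693, 0.33366721868515015) (0.19209159910678864, 0.027520673349499702) 10.873546600341797 [[0.4296000003814697, 0.32910001277923584], [0.43479999899864197, 0.3019999861717224], [0.6234999895095825, 0.3382999897003174], [0.6183000206947327, 0.3652999997138977]]
 dark 27 [173.3 260.9] [0.5962 0.3681 0.048 ] [0.5903 0.3698 0.054 ]
 dark 161 [200.  267.6] [0.5406 0.3361 0.048 ] [0.5352 0.3381 0.054 ]
top 297 (0.5572977066040039, 0.33854398131370544) (0.24004873633384705, 0.0478164367377758) 18.731050491333008 [[0.4359999895095825, 0.32260000705718994], [0.4512999951839447, 0.2773999869823456], [0.678600013256073, 0.35440000891685486], [0.6632999777793884, 0.39969998598098755]]
 dark 36 [203.8 166.1] [0.6463 0.3763 0.048 ] [0.6456 0.3747 0.054 ]
 dark 37 [218.4 195.9] [0.5502 0.3316 0.048 ] [0.5499 0.3302 0.054 ]
hookend [[0.44071942 0.30888231 0.032     ]] [[0.42972726 0.31538966 0.032     ]]
nose [[0.63757008 0.34490446 0.022     ]] [[0.63141671 0.34945886 0.022     ]]
```

```bash
python3 - <<'E'
from h import *
def w(n,u,v):
    d=np.load(f"pics/{n}0.npz")["d"][v,u];m=r.camera_model(n);K=np.array(m["camera_matrix"])
    q=cv2.undistortPoints(np.array([[[u,v]]],float),K,np.array(m["D"])).ravel()
    return (np.array(m["position"])+Ro.from_rotvec(m["rotation"]).as_matrix()@(np.r_[q,1]*d)).round(4)
for n,u,v in [("scene",230,291),("scene",225,290),("scene",234,294),("scene",215,300),("scene",196,261),("scene",198,262),("top",224,222),("top",223,218),("top",219,196),("top",235,222),("scene",317,178),("scene",357,220),("scene",360,217),("scene",176,255)]:print(n,u,v,w(n,u,v))
for z in(.022,):
  print("hookend",cast("top",[[227.2,230]],z),cast("scene",[[239.8,298.4]],z))
print("knob",cast("top",[[218.4,195.9]],.052),cast("scene",[[200,267.6]],.041))
print("nose",cast("top",[[215.6,169.4]],.02),cast("scene",[[175.6,256]],.02))
E
```

```text
scene 230 291 [0.4746 0.3118 0.0112]
scene 225 290 [0.4795 0.3199 0.0168]
scene 234 294 [0.4547 0.3138 0.0215]
scene 215 300 [ 0.4854  0.344  -0.0009]
scene 196 261 [0.5536 0.3359 0.0577]
scene 198 262 [0.55   0.3336 0.0559]
top 224 222 [0.4665 0.3215 0.0194]
top 223 218 [0.4796 0.3264 0.0109]
top 219 196 [0.5498 0.3296 0.048 ]
top 235 222 [ 0.4654  0.2909 -0.0057]
scene 317 178 [ 0.6027 -0.0526  0.0469]
scene 357 220 [ 0.4403 -0.0344  0.0177]
scene 360 217 [ 0.4429 -0.0479  0.0174]
scene 176 255 [0.6352 0.3468 0.0204]
hookend [[0.44049561 0.31102638 0.022     ]] [[0.43699341 0.31178703 0.022     ]]
knob [[0.54993047 0.33052953 0.052     ]] [[0.54698442 0.33371601 0.041     ]]
nose [[0.63777626 0.34537641 0.02      ]] [[0.63340713 0.34884242 0.02      ]]
```

```bash
python3 - <<'E'
from h import *
o=r.get_obs();R=Ro.from_rotvec(o["tool_rot"]).as_matrix();print(R.round(3));print("jaw yaw",np.degrees(np.arctan2(R[1,1],R[0,1])),o["tcp_pos"].round(4) if hasattr(o["tcp_pos"],"round") else o["tcp_pos"])
for i in range(3):
    print(np.round(r.get_obs()["force"],2))
E
```

```text
[[-0.     0.226 -0.974]
 [ 0.002 -0.974 -0.226]
 [-1.    -0.002 -0.   ]]
jaw yaw -76.9495263431824 [ 0.1242 -0.5353  0.2369]
[ 0.22 -0.19 -0.85]
[ 0.22 -0.19 -0.85]
[ 0.22 -0.19 -0.85]
```

Call:
step_arm(commands=[[[0.13,0.27,0,0,0,-2.7],[0.13,0.27,0,0,0,-2.7],[0.13,0.27,0,0,0,-2.7],[0.13,0.27,0,0,0,-2.7],[0.13,0.27,0,0,0,-2.7],[0.13,0.27,0,0,0,-2.7],[0.13,0.27,0,0,0,-2.7],[0.13,0.27,0,0,0,-2.7]]])

```text
clock: 0.77
tcp_pos: [0.2553, -0.2601, 0.2372]
tool_rot: [2.127, 0.2, -2.126]
force: [-1.0, 0.1, -0.2]
opening: 0.0927
```

Call:
step_arm(commands=[[[0.15,0.29,0,0,0,0],[0.15,0.29,0,0,0,0],[0.15,0.29,0,0,0,0],[0.15,0.29,0,0,0,0],[0.15,0.29,0,0,0,0],[0.15,0.29,0,0,0,0],[0.15,0.29,0,0,0,0],[0.15,0.29,0,0,0,0]]])

```text
clock: 1.43
tcp_pos: [0.405, 0.0266, 0.2376]
tool_rot: [2.127, 0.194, -2.126]
force: [1.2, -0.8, 1.1]
opening: 0.0929
```

Call:
step_arm(commands=[[[0.144,0.302,-0.1,0,0,0],[0.144,0.302,-0.1,0,0,0],[0.144,0.302,-0.1,0,0,0],[0.144,0.302,-0.1,0,0,0],[0.144,0.302,-0.1,0,0,0],[0.144,0.302,-0.1,0,0,0],[0.144,0.302,-0.1,0,0,0],[0.144,0.302,-0.1,0,0,0]]])

```text
clock: 2.1
tcp_pos: [0.5424, 0.3141, 0.1408]
tool_rot: [2.126, 0.192, -2.127]
force: [0.7, -0.6, 0.7]
opening: 0.0929
```

```bash
python3 - <<'E'
from h import *
o=r.get_obs();print(np.round(o["tcp_pos"],4),o["clock"],np.round(o["qpos"],2))
a=[]
for n,P in(("scene",(.5485,.332,.05)),("top",(.5485,.332,.05))):
    p,d=r.get_image(n);np.savez(f"pics/{n}1.npz",p=p,d=d)
    u,v=proj(n,[P])[0].astype(int);k=60 if n=="scene" else 40;f=380/(2*k)
    a.append(cv2.resize(p[v-k:v+k,u-k:u+k,::-1],(380,380),interpolation=cv2.INTER_CUBIC))
cv2.imwrite("pics/c1.png",cv2.convertScaleAbs(np.hstack(a),alpha=1.5))
E
```

```text
[0.5424 0.3141 0.1408] 2.1 [ 0.35  0.47  1.47 -0.    1.2   1.74]
```

View pics/c1.png

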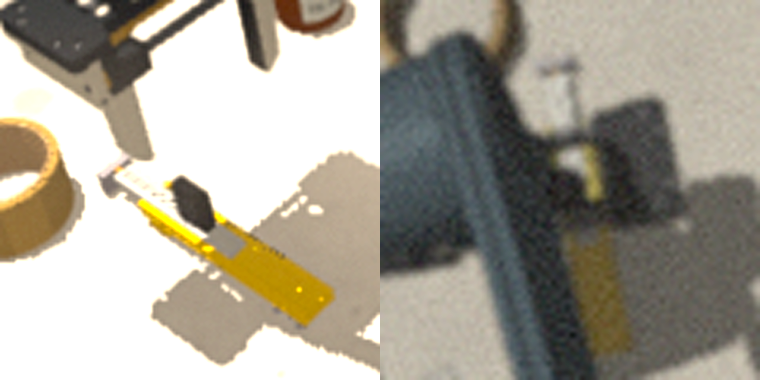

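```bash
python3 - <<'E'
from h import *
u,v=proj("scene",[(.5485,.332,.05)])[0].astype(int)
for q in((133,158),(262,66)):
    px=(u-60+q[0]*.3158,v-60+q[1]*.3158);print(px,cast("scene",[px],.122))
E
```

```text
(np.float64(181.0014), np.float64(252.8964)) [[0.53206036 0.36842097 0.122     ]]
(np.float64(221.7396), np.float64(223.8428)) [[0.54780876 0.26431559 0.122     ]]
```

Call:
step_arm(commands=[[[0,0.005,-0.05,0,0,0],[0,0.005,-0.09,0,0,0],[0,0.005,-0.09,0,0,0],[0,0.005,-0.09,0,0,0],[0,0.005,-0.09,0,0,0]]])

```text
clock: 2.62
tcp_pos: [0.5422, 0.3169, 0.0531]
tool_rot: [2.127, 0.192, -2.127]
force: [-0.8, 0.2, 0.7]
opening: 0.0933
```

Call:
step_arm(commands=[[[0.0075,0.014,0,0,0,0],[0.0075,0.014,-0.008,0,0,0],[0.0075,0.014,-0.008,0,0,0]]])

```text
clock: 2.87
tcp_pos: [0.5504, 0.3316, 0.0457]
tool_rot: [2.13, 0.194, -2.124]
force: [-0.9, 0.3, -0.6]
opening: 0.0933
```

Call:
step_arm(commands=[[[0,0,0,0,0,0],[0,0,0,0,0,0],[0,0,0,0,0,0],[0,0,0,0,0,0],[0,0,0,0,0,0],[0,0,0,0,0,0],[0,0,0,0,0,0],[0,0,0,0,0,0]]], fingers=0)

```text
clock: 3.53
tcp_pos: [0.5491, 0.3315, 0.0442]
tool_rot: [2.127, 0.193, -2.127]
force: [0.3, 0.6, 0.4]
opening: 0.0441
```

Still closing.

Call:
step_arm(commands=[[[0,0,0,0,0,0],[0,0,0,0,0,0],[0,0,0,0,0,0],[0,0,0,0,0,0],[0,0,0,0,0,0],[0,0,0,0,0,0],[0,0,0,0,0,0],[0,0,0,0,0,0]]])

```text
clock: 4.2
tcp_pos: [0.5492, 0.3317, 0.0443]
tool_rot: [2.127, 0.193, -2.127]
force: [0.0, 1.0, 0.9]
opening: 0.0117
```

Call:
step_arm(commands=[[[0,0,0.03,0,0,0],[0,0,0.06,0,0,0],[0,0,0.06,0,0,0],[0,0,0.06,0,0,0],[0,0,0.06,0,0,0]]])

```text
clock: 4.62
tcp_pos: [0.5485, 0.3311, 0.1032]
tool_rot: [2.125, 0.192, -2.128]
force: [-0.2, -0.6, -2.3]
opening: 0.0117
```

```bash
python3 - <<'E'
from h import *
o=r.get_obs();print(np.round(o["tcp_pos"],4),o["clock"],np.round(o["force"],2),o["opening"])
p,d=r.get_image("scene");np.savez("pics/scene2.npz",p=p,d=d)
u,v=proj("scene",[(.5485,.332,.1)])[0].astype(int);b=(u-60,v-45,u+60,v+45);print(b)
cv2.imwrite("pics/c2.png",cv2.convertScaleAbs(cv2.resize(p[b[1]:b[3],b[0]:b[2],::-1],None,fx=5,fy=5,interpolation=cv2.INTER_CUBIC),alpha=1.3))
E
```

```text
[0.5485 0.3311 0.1032] 4.6167 [-0.18 -0.56 -2.29] 0.011729215115257678
(np.int64(135), np.int64(202), np.int64(255), np.int64(292))
```

View pics/c2.png

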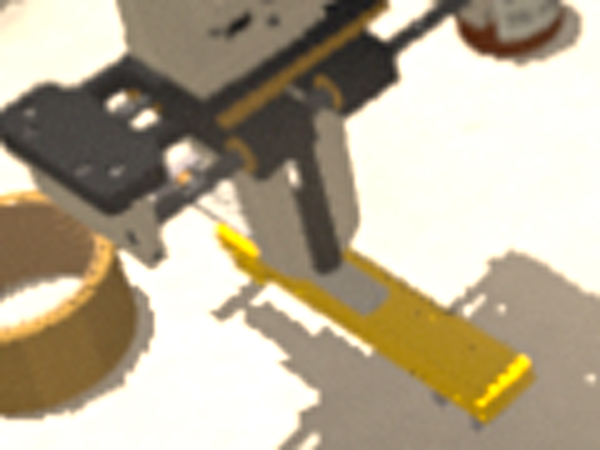

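```bash
python3 - <<'E'
from h import *
t=np.array([.5485,.3311]);b=np.array([.0025,-.0023])
for q in((481,406),(531,360),(506,384)):
    w=cast("scene",[(135+q[0]/5,202+q[1]/5)],.0812)[0,:2]+b;d=w-t;print(w.round(4),np.hypot(*d).round(4),np.degrees(np.arctan2(-d[1],-d[0])).round(2))
E
```

```text
[0.4376 0.3219] 0.1113 4.74
[0.4435 0.2944] 0.1113 19.28
[0.4401 0.3086] 0.1107 11.75
```

Call:
step_arm(commands=[[[0,-0.01,0.04,0,0,0],[-0.03,-0.25,0.057,0,0,-50],[-0.03,-0.25,0.057,0,0,-50],[-0.03,-0.25,0.057,0,0,-50],[-0.03,-0.25,0.057,0,0,-50],[-0.03,-0.25,0.057,0,0,-50],[-0.03,-0.25,0.057,0,0,-50],[-0.03,-0.25,0.057,0,0,-50]]])

```text
clock: 5.33
tcp_pos: [0.5177, 0.0758, 0.1599]
tool_rot: [-1.813, 0.669, 1.817]
force: [0.2, 0.3, -3.1]
opening: 0.0119
```

Call:
step_arm(commands=[[[-0.004,-0.1147,0,0,0,-6.1],[-0.004,-0.1147,0,0,0,-6.1],[-0.004,-0.1147,0,0,0,-6.1],[-0.004,-0.1147,0,0,0,-6.1],[-0.004,-0.1147,0,0,0,-6.1]]])

```text
clock: 5.75
tcp_pos: [0.5142, -0.0346, 0.1596]
tool_rot: [-1.746, 0.742, 1.752]
force: [-0.0, 0.8, -2.7]
opening: 0.0119
```

```bash
cat > s.py <<'E'
from h import *
def st(yaw=None):
    o=r.get_obs();R=Ro.from_rotvec(o["tool_rot"]).as_matrix();a=np.degrees(np.arctan2(R[1,1],R[0,1]))+90
    print("t",o["clock"],"tcp",np.round(o["tcp_pos"],4),"rule yaw",a.round(2),"F",np.round(o["force"],2),"tilt",R[:2,0].round(4))
    return o,a
E
python3 -c "from s import *;st()"
```

```text
t 5.75 tcp [ 0.5142 -0.0346  0.1596] rule yaw -45.96 F [-0.01  0.84 -2.73] tilt [-0.0031  0.001 ]
```

Call:
step_arm(commands=[[[0.0005,0.0009,-0.04,0,0,0.1],[0.0005,0.0009,-0.082,0,0,0.1],[0.0005,0.0009,-0.082,0,0,0.1],[0.0005,0.0009,-0.082,0,0,0.1]]])

```text
clock: 6.08
tcp_pos: [0.513, -0.0305, 0.0769]
tool_rot: [-1.746, 0.737, 1.761]
force: [0.5, -1.2, -1.6]
opening: 0.0117
```

```bash
python3 - <<'E'
from s import *
st()
p,d=r.get_image("scene");np.savez("pics/scene3.npz",p=p,d=d)
b=(275,160,395,250)
cv2.imwrite("pics/c3.png",cv2.convertScaleAbs(cv2.resize(p[b[1]:b[3],b[0]:b[2],::-1],None,fx=6,fy=6,interpolation=cv2.INTER_CUBIC),alpha=1.2))
E
```

```text
t 6.0833 tcp [ 0.513  -0.0305  0.0769] rule yaw -45.58 F [ 0.47 -1.2  -1.63] tilt [-0.0077  0.0025]
```

View pics/c3.png

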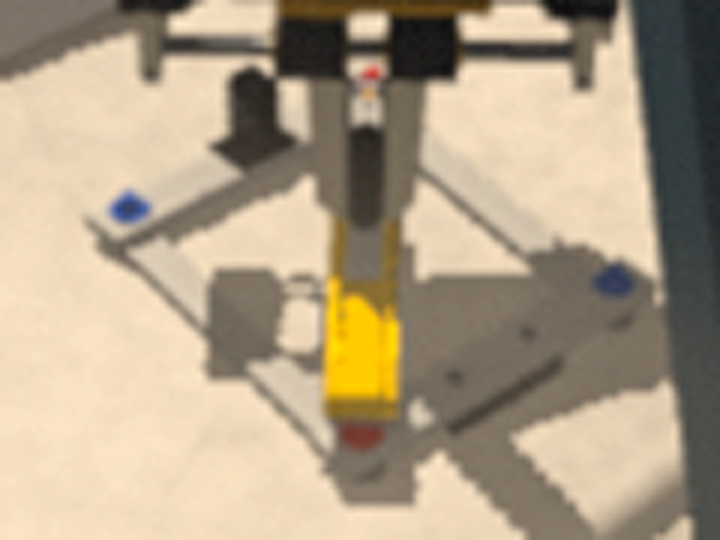

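```bash
python3 - <<'E'
from s import *
st()
f=lambda q,z:cast("scene",[(275+(q[0]+.5)/6-.5,160+(q[1]+.5)/6-.5)],z)[0,:2]+np.array([.0025,-.0023])
p=np.load("pics/scene3.npz")["p"]
h=cv2.cvtColor(p[225:240,325:345],cv2.COLOR_RGB2HSV);m=masks(p)["red"]
print(blobs(m,(325,225,345,242)))
h=cv2.cvtColor(p,cv2.COLOR_RGB2HSV)
print([tuple(h[v,335]) for v in range(222,240)])
e=f((361,402),.0549);q=f((362,435),.0225);c=np.array([np.cos(np.radians(-45.6)),np.sin(np.radians(-45.6))])
t=np.array([.513,-.0305]);print(e.round(4),q.round(4),"end behind tcp",((t-e)@c).round(4),"pin behind tcp",((t-q)@c).round(4),"lat",((q-t)[0]*-c[1]+(q-t)[1]*c[0]).round(4))
E
```

```text
t 6.1333 tcp [ 0.5152 -0.0312  0.0791] rule yaw -45.58 F [ 0.72  0.61 -2.13] tilt [-0.0025  0.0009]
[(19, array([334.84210526, 232.05263158]))]
[(np.uint8(23), np.uint8(255), np.uint8(220)), (np.uint8(23), np.uint8(255), np.uint8(223)), (np.uint8(23), np.uint8(255), np.uint8(222)), (np.uint8(23), np.uint8(255), np.uint8(202)), (np.uint8(22), np.uint8(209), np.uint8(150)), (np.uint8(21), np.uint8(184), np.uint8(118)), (np.uint8(21), np.uint8(179), np.uint8(117)), (np.uint8(19), np.uint8(130), np.uint8(108)), (np.uint8(11), np.uint8(93), np.uint8(90)), (np.uint8(6), np.uint8(127), np.uint8(94)), (np.uint8(5), np.uint8(149), np.uint8(99)), (np.uint8(5), np.uint8(155), np.uint8(99)), (np.uint8(6), np.uint8(124), np.uint8(97)), (np.uint8(9), np.uint8(75), np.uint8(99)), (np.uint8(17), np.uint8(45), np.uint8(101)), (np.uint8(18), np.uint8(50), np.uint8(102)), (np.uint8(17), np.uint8(52), np.uint8(98)), (np.uint8(16), np.uint8(49), np.uint8(88))]
[0.435 0.047] [0.4458 0.0353] end behind tcp 0.1099 pin behind tcp 0.094 lat -0.002
```

Call:
step_arm(commands=[[[0,0,-0.008,0,0,0],[0,0,-0.014,0,0,0],[0,0,-0.016,0,0,0],[0,0,-0.016,0,0,0]]])

```text
clock: 6.47
tcp_pos: [0.5174, -0.0327, 0.0645]
tool_rot: [-1.756, 0.737, 1.748]
force: [3.2, 0.1, 1.9]
opening: 0.0118
```

```bash
python3 -c "from s import *;st()"
```

```text
t 6.4667 tcp [ 0.5174 -0.0327  0.0645] rule yaw -45.66 F [3.18 0.12 1.9 ] tilt [ 0.004  -0.0009]
```

Call:
step_arm(commands=[[[0,0,0,0,0,0],[0,0,0,0,0,0],[0,0,0,0,0,0]]])

```text
clock: 6.72
tcp_pos: [0.5167, -0.0325, 0.0641]
tool_rot: [-1.754, 0.737, 1.75]
force: [3.0, -1.0, 3.3]
opening: 0.0118
```

```bash
python3 - <<'E'
from s import *
st()
p,d=r.get_image("scene");np.savez("pics/scene4.npz",p=p,d=d)
b=(300,190,372,244);st()
cv2.imwrite("pics/c4.png",cv2.convertScaleAbs(cv2.resize(p[b[1]:b[3],b[0]:b[2],::-1],None,fx=10,fy=10,interpolation=cv2.INTER_CUBIC),alpha=1.8))
E
```

```text
t 6.7167 tcp [ 0.5167 -0.0325  0.0641] rule yaw -45.68 F [ 3.05 -1.04  3.27] tilt [ 0.0024 -0.0003]
t 6.7667 tcp [ 0.5165 -0.0325  0.0639] rule yaw -45.68 F [ 4.08 -0.03  3.78] tilt [ 0.002  -0.0002]
```

View pics/c4.png

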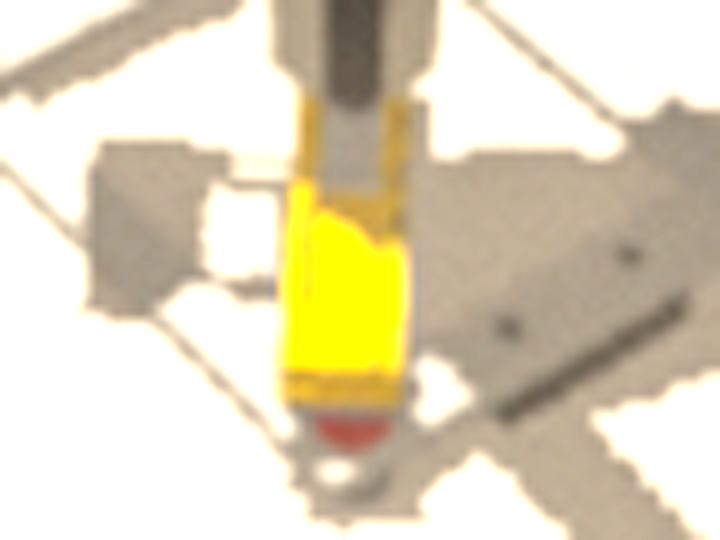

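```bash
cat >> h.py <<'E'
def dpt(n,d,u,v):
    m=r.camera_model(n);q=cv2.undistortPoints(np.array([[[u,v]]],float),np.array(m["camera_matrix"]),np.array(m["D"])).ravel()
    return np.array(m["position"])+Ro.from_rotvec(m["rotation"]).as_matrix()@(np.r_[q,1]*d[v,u])
E
python3 - <<'E'
from h import *
for i,t,pn in((3,(.513,-.0305),0),(4,(.5166,-.0325),0)):
    f=np.load(f"pics/scene{i}.npz");c=np.array([.6997,-.7145]);print(i)
    for v in range(218,242):
        W=np.median([dpt("scene",f["d"],u,v) for u in(333,334,335,336,337)],0)+[.0025,-.0023,0];print(v,f["p"][v,335],"behind",((np.array(t)-W[:2])@c*1000).round(1),"z",(W[2]*1000).round(1))
E
```

```text
3
218 [221 170   0] behind 72.0 z 47.3
219 [220 170   0] behind 75.1 z 46.6
220 [220 169   0] behind 78.5 z 46.5
221 [220 170   0] behind 89.1 z 54.1
222 [220 170   0] behind 93.2 z 54.4
223 [223 172   0] behind 98.9 z 54.3
224 [222 169   0] behind 100.6 z 54.2
225 [202 154   0] behind 104.4 z 54.2
226 [150 116  27] behind 108.3 z 54.6
227 [118  93  33] behind 107.5 z 51.4
228 [117  93  35] behind 106.2 z 48.1
229 [108  88  53] behind 107.6 z 46.8
230 [90 69 57] behind 100.1 z 36.1
231 [94 56 47] behind 92.4 z 24.1
232 [99 50 41] behind 91.9 z 20.8
233 [99 49 39] behind 92.9 z 18.5
234 [97 60 50] behind 94.5 z 16.7
235 [99 79 70] behind 99.9 z 18.1
236 [101  93  83] behind 102.2 z 17.5
237 [102  94  82] behind 102.8 z 15.5
238 [98 89 78] behind 103.6 z 13.9
239 [88 80 71] behind 104.4 z 10.3
240 [98 88 77] behind 100.8 z 3.3
241 [112 102  88] behind 100.7 z -0.6
4
218 [220 171   0] behind 65.7 z 36.3
219 [220 169   0] behind 68.2 z 38.1
220 [219 169   0] behind 73.0 z 37.9
221 [220 170   0] behind 74.2 z 37.6
222 [221 170   0] behind 87.8 z 45.9
223 [221 170   0] behind 91.2 z 46.9
224 [223 171   0] behind 96.6 z 46.9
225 [223 170   0] behind 98.3 z 46.3
226 [192 146   0] behind 104.4 z 46.7
227 [136 106  28] behind 106.5 z 46.8
228 [117  93  33] behind 105.5 z 43.8
229 [119  93  33] behind 106.0 z 39.5
230 [107  89  55] behind 107.0 z 37.2
231 [90 71 63] behind 98.4 z 27.5
232 [94 54 48] behind 94.8 z 20.7
233 [97 50 41] behind 98.5 z 20.1
234 [98 60 52] behind 98.8 z 17.6
235 [101  83  72] behind 104.2 z 16.8
236 [122 111  97] behind 105.2 z 16.4
237 [125 115 101] behind 107.9 z 16.2
238 [100  91  80] behind 106.4 z 12.0
239 [88 80 70] behind 107.1 z 8.6
240 [96 87 75] behind 104.4 z 1.8
241 [115 104  89] behind 103.4 z 0.3
```

Call:
step_arm(commands=[[[0,0,0.012,0,0,0],[0,0,0.015,0,0,0],[-0.0087,0.0089,0.015,0,0,0],[-0.0087,0.0089,0.015,0,0,0],[-0.0087,0.0089,0.008,0,0,0],[-0.0087,0.0089,0.003,0,0,0],[-0.0087,0.0089,0.0,0,0,0],[-0.0087,0.0089,0.0,0,0,0]]])

```text
clock: 7.43
tcp_pos: [0.5071, -0.0237, 0.0625]
tool_rot: [-1.752, 0.738, 1.753]
force: [0.6, -1.5, 0.2]
opening: 0.012
```

Call:
step_arm(commands=[[[0,0,0,0,0,0],[0,0,0,0,0,0]]])

```text
clock: 7.6
tcp_pos: [0.5067, -0.0234, 0.0628]
tool_rot: [-1.751, 0.738, 1.753]
force: [0.4, 0.5, -2.0]
opening: 0.0119
```

```bash
python3 - <<'E'
from s import *
st()
p,d=r.get_image("scene");np.savez("pics/scene5.npz",p=p,d=d);o,a=st()
c=np.array([.6997,-.7145]);t=np.array(o["tcp_pos"])[:2]
for v in range(226,244):
    W=np.median([dpt("scene",d,u,v) for u in(333,334,335,336,337)],0)+[.0025,-.0023,0];print(v,p[v,335],"behind",((t-W[:2])@c*1000).round(1),"z",(W[2]*1000).round(1))
E
```

```text
t 7.6 tcp [ 0.5067 -0.0234  0.0628] rule yaw -45.66 F [ 0.43  0.52 -2.01] tilt [-0.0009  0.0003]
t 7.65 tcp [ 0.5066 -0.0233  0.0628] rule yaw -45.66 F [-0.14  0.13 -2.35] tilt [-0.001   0.0004]
226 [221 171   0] behind 92.8 z 49.7
227 [221 171   0] behind 93.8 z 48.9
228 [222 172   0] behind 97.1 z 49.7
229 [191 147   0] behind 103.4 z 50.0
230 [137 107  29] behind 107.6 z 50.3
231 [121  96  31] behind 104.1 z 44.7
232 [130 101  33] behind 107.0 z 44.2
233 [120  97  51] behind 109.1 z 41.5
234 [93 82 68] behind 99.9 z 32.1
235 [96 87 79] behind 99.3 z 29.6
236 [102  95  82] behind 92.7 z 16.0
237 [102  94  83] behind 92.6 z 13.9
238 [98 90 78] behind 94.6 z 13.1
239 [88 81 71] behind 92.4 z 8.3
240 [97 88 76] behind 90.5 z 1.6
241 [112 102  87] behind 93.3 z 0.3
242 [115 104  89] behind 95.0 z -0.9
243 [117 106  92] behind 96.7 z -0.5
```

```bash
python3 - <<'E'
from h import *
c=np.array([.6997,-.7145]);n=np.array([.7145,.6997])
for i,t in((3,(.513,-.0305)),(5,(.5066,-.0234))):
    d=np.load(f"pics/scene{i}.npz")["d"];p=np.load(f"pics/scene{i}.npz")["p"];t=np.array(t);print(i,t)
    for u in(331,335,339):
        L=[]
        for v in range(200,236,2):
            W=dpt("scene",d,u,v)+[.0025,-.0023,0];k=W[:2]-t;L.append((int(-1000*k@c),int(1000*k@n),int(W[2]*1000)))
        print(u,L)
E
```

```text
3 [ 0.513  -0.0305]
331 [(17, 9, 55), (21, 9, 53), (31, 9, 55), (33, 9, 50), (36, 8, 46), (41, 8, 44), (50, 8, 46), (56, 8, 45), (64, 8, 46), (73, 7, 47), (76, 7, 44), (94, 7, 54), (101, 7, 54), (108, 7, 54), (108, 6, 48), (99, 7, 33), (88, 7, 16), (96, 7, 17)]
335 [(13, 0, 52), (20, 0, 52), (30, 0, 54), (30, 0, 48), (34, 0, 45), (42, 0, 45), (49, 0, 45), (57, -1, 46), (63, -1, 45), (71, -1, 46), (78, -1, 46), (93, -1, 53), (100, -1, 54), (108, -2, 55), (106, -2, 47), (98, -2, 33), (91, -2, 20), (94, -2, 16)]
339 [(14, -9, 53), (22, -9, 54), (30, -9, 55), (36, -10, 53), (42, -10, 52), (51, -10, 54), (57, -10, 52), (64, -10, 52), (72, -10, 53), (76, -10, 51), (87, -10, 54), (92, -10, 53), (98, -11, 52), (107, -11, 54), (109, -11, 50), (100, -11, 35), (89, -11, 18), (93, -11, 16)]
5 [ 0.5066 -0.0234]
331 [(7, 9, 55), (5, 9, 47), (-4, 9, 32), (0, 9, 30), (13, 8, 35), (21, 8, 35), (28, 8, 35), (37, 8, 37), (42, 8, 35), (51, 7, 36), (58, 7, 36), (66, 7, 38), (75, 7, 39), (94, 6, 50), (102, 6, 52), (105, 6, 48), (105, 6, 42), (103, 6, 34)]
335 [(10, 0, 58), (10, 0, 51), (12, 0, 47), (13, 0, 41), (18, 0, 39), (27, -1, 41), (35, -1, 42), (36, -1, 36), (43, -1, 36), (50, -1, 36), (59, -1, 38), (68, -2, 39), (75, -2, 40), (92, -2, 49), (97, -2, 47), (107, -2, 51), (107, -2, 44), (99, -2, 31)]
339 [(7, -10, 56), (6, -10, 49), (4, -10, 41), (14, -10, 43), (23, -10, 44), (29, -10, 43), (35, -10, 42), (46, -10, 45), (53, -11, 45), (62, -11, 47), (68, -11, 46), (76, -11, 47), (86, -11, 50), (91, -11, 49), (99, -11, 49), (108, -11, 52), (108, -11, 46), (103, -11, 34)]
```

Call:
step_arm(commands=[[[0,0,0.001,-1.2,-1.2,0],[0,0,0.001,-2.4,-2.35,0],[0,0,0.001,-3.4,-3.35,0],[0,0,0.001,-3.4,-3.35,0],[0,0,0.001,-3.4,-3.35,0]]])

```text
clock: 8.07
tcp_pos: [0.5068, -0.0232, 0.0645]
tool_rot: [-1.835, 0.771, 1.689]
force: [-0.1, -0.2, 2.1]
opening: 0.0116
```

```bash
python3 - <<'E'
from s import *
p,d=r.get_image("scene");np.savez("pics/scene6.npz",p=p,d=d);o,a=st()
c=np.array([.6997,-.7145]);n=np.array([.7145,.6997]);t=np.array(o["tcp_pos"])[:2]
for u in(335,339):
        L=[]
        for v in range(200,246,2):
            W=dpt("scene",d,u,v)+[.0025,-.0023,0];k=W[:2]-t;L.append((int(-1000*k@c),int(1000*k@n),int(W[2]*1000)))
        print(u,L)
E
```

```text
t 8.1167 tcp [ 0.5068 -0.0233  0.0644] rule yaw -45.64 F [-0.76 -0.42  2.12] tilt [ 0.0577 -0.0587]
335 [(9, 0, 57), (7, 0, 49), (12, 0, 47), (14, -1, 43), (21, -1, 42), (30, -1, 43), (36, -1, 43), (36, -1, 36), (43, -1, 36), (53, -1, 38), (60, -2, 38), (66, -2, 38), (74, -2, 38), (89, -2, 46), (97, -2, 47), (103, -2, 47), (106, -3, 44), (100, -3, 31), (92, -3, 17), (94, -3, 13), (91, -3, 3), (93, -3, 0), (98, -3, -3)]
339 [(5, -10, 54), (6, -10, 48), (6, -10, 42), (13, -10, 42), (24, -10, 44), (28, -10, 42), (39, -11, 45), (46, -11, 45), (55, -11, 47), (60, -11, 45), (69, -11, 47), (75, -11, 46), (83, -11, 47), (93, -11, 50), (97, -11, 47), (105, -11, 49), (106, -12, 44), (107, -12, 38), (85, -12, 10), (80, -12, 0), (90, -12, 2), (92, -12, -1), (101, -12, 0)]
```

Call:
step_arm(commands=[[[0,0,0.005,0,0,0],[0,0,0.005,0,0,0],[0.0031,-0.0032,0.005,0,0,0],[0.0031,-0.0032,0.005,0,0,0],[0.0031,-0.0032,0.0,0,0,0],[0.0031,-0.0032,-0.001,0,0,0],[0.0031,-0.0032,-0.001,0,0,0]]])

```text
clock: 8.7
tcp_pos: [0.5094, -0.0265, 0.0623]
tool_rot: [-1.833, 0.772, 1.69]
force: [-0.5, -0.8, -1.9]
opening: 0.0118
```

```bash
cat >> s.py <<'E'
def prof(i,yaw,us=(335,339),rng=(204,242,2)):
    p,d=r.get_image("scene");np.savez(f"pics/scene{i}.npz",p=p,d=d);o,a=st()
    y=np.radians(yaw);c=np.array([np.cos(y),np.sin(y)]);n=np.array([-c[1],c[0]]);t=np.array(o["tcp_pos"])[:2]
    for u in us:
        print(u,[(int(-1000*(k:=(W:=dpt("scene",d,u,v)+[.0025,-.0023,0])[:2]-t)@c),int(1000*k@n),int(W[2]*1000)) for v in range(*rng)])
E
python3 -c "from s import *;prof(7,-45.65)"
```

```text
t 8.75 tcp [ 0.5096 -0.0265  0.0626] rule yaw -45.65 F [-0.55 -0.02 -1.99] tilt [ 0.0571 -0.0589]
335 [(11, 0, 42), (18, 0, 42), (23, 0, 40), (32, -1, 42), (36, -1, 39), (37, -1, 33), (44, -1, 33), (53, -1, 35), (61, -1, 36), (68, -1, 36), (86, -2, 46), (91, -2, 44), (100, -2, 46), (104, -2, 43), (107, -2, 40), (102, -2, 29), (97, -2, 18), (100, -3, 14), (93, -3, 1)]
339 [(7, -10, 40), (17, -10, 41), (24, -10, 41), (32, -10, 42), (41, -10, 44), (46, -10, 42), (55, -11, 43), (61, -11, 42), (72, -11, 46), (79, -11, 46), (87, -11, 47), (91, -11, 45), (99, -11, 46), (103, -11, 43), (105, -11, 39), (101, -12, 29), (90, -12, 11), (83, -12, -1), (92, -12, 0)]
```

Call:
step_arm(commands=[[[0,0,0,-1.0,-1.0,0],[0,0,0,-1.8,-1.75,0],[0,0,0,-1.8,-1.75,0],[0,0,0,-1.8,-1.75,0]]])

```text
clock: 9.08
tcp_pos: [0.5097, -0.0262, 0.0632]
tool_rot: [-1.877, 0.789, 1.654]
force: [0.2, -0.4, -2.4]
opening: 0.0116
```

```bash
python3 -c "from s import *;prof(8,-45.65)"
```

```text
t 9.1333 tcp [ 0.51   -0.0264  0.0633] rule yaw -45.62 F [-0.38 -0.9  -1.99] tilt [ 0.0886 -0.0902]
335 [(5, 0, 38), (18, -1, 42), (24, -1, 41), (29, -1, 39), (31, -1, 34), (37, -1, 33), (45, -1, 33), (51, -2, 33), (58, -2, 33), (68, -2, 35), (74, -2, 34), (91, -2, 43), (96, -2, 42), (103, -3, 43), (107, -3, 40), (103, -3, 30), (96, -3, 17), (98, -3, 12), (94, -3, 1)]
339 [(9, -10, 41), (18, -10, 42), (25, -10, 42), (31, -11, 41), (40, -11, 42), (49, -11, 44), (53, -11, 41), (63, -11, 43), (69, -11, 43), (73, -11, 40), (82, -11, 42), (88, -11, 41), (98, -12, 45), (104, -12, 44), (107, -12, 40), (104, -12, 31), (91, -12, 12), (83, -12, -1), (91, -12, 0)]
```

Call:
step_arm(commands=[[[0.0014,-0.0014,-0.0004,0,0,0],[0.0028,-0.0029,-0.0007,0,0,0],[0.0042,-0.0043,-0.0007,0,0,0],[0.0056,-0.0057,-0.0007,0,0,0],[0.007,-0.0071,-0.0007,0,0,0],[0.0084,-0.0086,-0.0007,0,0,0],[0.0105,-0.0107,-0.0007,0,0,0],[0.0126,-0.0129,-0.0007,0,0,0]]])

```text
clock: 9.8
tcp_pos: [0.5226, -0.0396, 0.0623]
tool_rot: [-1.877, 0.79, 1.653]
force: [-1.8, 1.9, -3.0]
opening: 0.0119
```

Call:
step_arm(commands=[[[0.0021,-0.0021,0,0,0,0],[0.0042,-0.0043,0,0,0,0],[0.0063,-0.0064,0,0,0,0],[0.0084,-0.0086,0,0,0,0]]])

```text
clock: 10.13
tcp_pos: [0.5312, -0.0483, 0.0624]
tool_rot: [-1.877, 0.79, 1.653]
force: [-2.3, 1.9, -4.1]
opening: 0.0119
```

```bash
python3 -c "from s import *;prof(9,-45.65,(335,),(206,246,2))"
```

```text
t 10.1833 tcp [ 0.5317 -0.0488  0.0625] rule yaw -45.65 F [-1.52  2.47 -3.71] tilt [ 0.0891 -0.0908]
335 [(40, 0, 34), (42, -1, 30), (874, -9, 745), (60, -1, 32), (66, -1, 31), (76, -1, 33), (83, -1, 33), (89, -2, 32), (97, -2, 33), (113, -2, 41), (118, -2, 40), (126, -2, 41), (130, -2, 39), (131, -3, 33), (123, -3, 19), (127, -3, 17), (131, -3, 14), (126, -3, 2), (131, -3, 1), (137, -3, 0)]
```

Call:
step_arm(commands=[[[0.0014,-0.0014,0,0,0,0],[0.0028,-0.0029,0,0,0,0],[0.0042,-0.0043,0,0,0,0],[0.0056,-0.0057,0,0,0,0],[0.007,-0.0071,0,0,0,0],[0.0077,-0.0079,0,0,0,0]]])

```text
clock: 10.68
tcp_pos: [0.539, -0.0562, 0.0625]
tool_rot: [-1.878, 0.79, 1.653]
force: [-1.5, 2.8, -2.6]
opening: 0.0119
```

Call:
step_arm(commands=[[[0.0004,-0.0004,0,0,0,0],[0.0007,-0.0007,0,0,0,0],[0.0011,-0.0011,0,0,0,0],[0.0014,-0.0014,0,0,0,0],[0.0018,-0.0018,0,0,0,0]]])

```text
clock: 11.1
tcp_pos: [0.5404, -0.0576, 0.0624]
tool_rot: [-1.877, 0.79, 1.653]
force: [-2.6, 3.3, -2.2]
opening: 0.0119
```

```bash
cat >> s.py <<'E'
def ax(yaw):
    o,a=st();y=np.radians(yaw);c=np.array([np.cos(y),np.sin(y)]);f=np.array(o["force"])[:2];t=np.array(o["tcp_pos"])[:2]
    print("axial push",(-f@c).round(2),"lat",(f@[-c[1],c[0]]).round(2),"pos along",(t@c*1000).round(2))
E
python3 -c "from s import *;ax(-45.65)"
```

```text
t 11.1 tcp [ 0.5404 -0.0576  0.0624] rule yaw -45.65 F [-2.6   3.3  -2.21] tilt [ 0.0883 -0.0902]
axial push 4.18 lat 0.44 pos along 418.94
```

Call:
step_arm(commands=[[[0.0,0.0,0,0,0,0],[0.0002,-0.0002,0,0,0,0],[0.0002,-0.0002,0,0,0,0]]])

```text
clock: 11.35
tcp_pos: [0.5404, -0.0577, 0.0624]
tool_rot: [-1.877, 0.79, 1.654]
force: [-2.7, 4.4, -2.3]
opening: 0.0117
```

Call:
step_arm(commands=[[[0.0003,-0.0003,0,0,0,0],[0.0005,-0.0005,0,0,0,0],[0.0005,-0.0005,0,0,0,0]]])

```text
clock: 11.6
tcp_pos: [0.5405, -0.0577, 0.0623]
tool_rot: [-1.876, 0.789, 1.654]
force: [-4.1, 4.5, -0.2]
opening: 0.012
```

Call:
step_arm(commands=[[[0.0003,-0.0003,0,0,0,0],[0.0006,-0.0006,0,0,0,0],[0.0006,-0.0006,0,0,0,0]]])

```text
clock: 11.85
tcp_pos: [0.5405, -0.0578, 0.0622]
tool_rot: [-1.875, 0.789, 1.656]
force: [-4.8, 7.8, 1.3]
opening: 0.0118
```

Call:
step_arm(commands=[[[0,0,0,0,0,0],[0,0,0,0,0,0]]])

```text
clock: 12.02
tcp_pos: [0.5406, -0.0579, 0.0623]
tool_rot: [-1.875, 0.789, 1.655]
force: [-5.6, 7.0, 1.6]
opening: 0.012
```

```bash
python3 -c "from s import *;ax(-45.65)"
```

```text
t 12.0167 tcp [ 0.5406 -0.0579  0.0623] rule yaw -45.65 F [-5.57  7.05  1.63] tilt [ 0.0864 -0.0888]
axial push 8.93 lat 0.94 pos along 419.25
```

Call:
step_arm(commands=[[[-0.0006,0.0006,0,0,0,0],[-0.0012,0.0012,0,0,0,0],[-0.0018,0.0018,0,0,0,0],[-0.0018,0.0018,0,0,0,0]]])

```text
clock: 12.35
tcp_pos: [0.5404, -0.0575, 0.0627]
tool_rot: [-1.878, 0.79, 1.652]
force: [-1.5, 1.5, -1.5]
opening: 0.0117
```

Call:
step_arm(commands=[[[0.0004,-0.0004,0,0,0,0],[0.0008,-0.0008,0,0,0,0],[0.0011,-0.0011,0,0,0,0],[0.0011,-0.0011,0,0,0,0]]])

```text
clock: 12.68
tcp_pos: [0.5406, -0.0578, 0.0625]
tool_rot: [-1.876, 0.79, 1.654]
force: [-5.0, 5.5, 1.3]
opening: 0.0117
```

Call:
step_arm(commands=[[[0,0,0,0,0,0],[0,0,0,0,0,0]]])

```text
clock: 12.85
tcp_pos: [0.5406, -0.0577, 0.0625]
tool_rot: [-1.876, 0.789, 1.654]
force: [-4.2, 6.1, 1.0]
opening: 0.0121
```

Call:
step_arm(commands=[[[0,0,0,0,0,0],[0,0,0,0,0,0],[0,0,0,0,0,0],[0,0,0,0,0,0],[0,0,0,0,0,0],[0,0,0,0,0,0],[0,0,0,0,0,0],[0,0,0,0,0,0]]])

```text
clock: 13.52
tcp_pos: [0.5405, -0.0577, 0.0625]
tool_rot: [-1.876, 0.79, 1.654]
force: [-4.5, 5.2, 2.4]
opening: 0.0116
```

```bash
python3 -c "from s import *;ax(-45.65);prof(10,-45.65,(334,335,336),(218,242,2))"
```

```text
t 13.5167 tcp [ 0.5405 -0.0577  0.0625] rule yaw -45.65 F [-4.48  5.18  2.35] tilt [ 0.0875 -0.0894]
axial push 6.84 lat 0.42 pos along 419.15
t 13.5667 tcp [ 0.5405 -0.0577  0.0625] rule yaw -45.66 F [-4.36  4.91  1.94] tilt [ 0.0876 -0.0895]
334 [(96, 0, 33), (102, 0, 33), (111, 0, 35), (123, 0, 39), (135, 0, 44), (142, 0, 44), (142, 0, 38), (144, 0, 33), (134, 0, 17), (141, 0, 17), (145, -1, 15), (138, -1, 2)]
335 [(97, -1, 34), (106, -2, 36), (110, -2, 33), (127, -2, 42), (134, -2, 43), (137, -2, 39), (145, -2, 41), (143, -3, 33), (134, -3, 17), (140, -3, 17), (142, -3, 12), (137, -3, 1)]
336 [(93, -4, 31), (103, -4, 33), (111, -4, 34), (126, -4, 42), (135, -4, 44), (141, -5, 43), (140, -5, 36), (144, -5, 34), (133, -5, 17), (141, -5, 17), (140, -5, 10), (137, -5, 1)]
```

Call:
step_arm(commands=[[[0,0,0,0,0,0],[0,0,0,0,0,0],[0,0,0,0,0,0],[0,0,0,0,0,0],[0,0,0,0,0,0],[0,0,0,0,0,0]]])

```text
clock: 14.07
tcp_pos: [0.5406, -0.0577, 0.0625]
tool_rot: [-1.876, 0.789, 1.654]
force: [-4.9, 5.9, 1.6]
opening: 0.0116
```

Call:
step_arm(commands=[[[-0.0014,0.0014,0,0,0,0],[-0.0028,0.0029,0,0,0,0],[-0.0042,0.0043,0,0,0,0],[-0.0063,0.0064,0,0,0,0],[-0.0084,0.0086,0,0,0,0],[-0.0105,0.0107,0,0,0,0],[-0.0126,0.0129,0,0,0,0],[-0.0147,0.015,0,0,0,0]]])

```text
clock: 14.73
tcp_pos: [0.5269, -0.0435, 0.0629]
tool_rot: [-1.879, 0.79, 1.651]
force: [1.7, -2.4, -1.3]
opening: 0.0116
```

```bash
python3 -c "from s import *;ax(-45.65)"
```

```text
t 14.7333 tcp [ 0.5269 -0.0435  0.0629] rule yaw -45.64 F [ 1.74 -2.37 -1.3 ] tilt [ 0.0902 -0.0911]
axial push -2.91 lat -0.41 pos along 399.48
```

Call:
step_arm(commands=[[[-0.0021,0.0021,0,0,0,0],[-0.0042,0.0043,0,0,0,0],[-0.0063,0.0064,0,0,0,0],[-0.0084,0.0086,0,0,0,0],[-0.0084,0.0086,0,0,0,0],[-0.0084,0.0086,0,0,0,0]]])

```text
clock: 15.23
tcp_pos: [0.5175, -0.0344, 0.0623]
tool_rot: [-1.877, 0.79, 1.654]
force: [0.5, -0.1, -1.5]
opening: 0.0118
```

```bash
python3 -c "from s import *;ax(-45.65);prof(11,-45.65,(334,335,336),(214,246,2))"
```

```text
t 15.2333 tcp [ 0.5175 -0.0344  0.0623] rule yaw -45.64 F [ 0.52 -0.08 -1.46] tilt [ 0.0879 -0.09  ]
axial push -0.42 lat 0.31 pos along 386.36
t 15.2833 tcp [ 0.5175 -0.0344  0.0622] rule yaw -45.64 F [ 0.06 -0.28 -1.69] tilt [ 0.0876 -0.09  ]
334 [(49, 0, 33), (53, 0, 31), (62, 0, 33), (70, 0, 34), (77, 0, 33), (83, 0, 32), (100, 0, 42), (105, 0, 40), (112, 0, 40), (117, 0, 39), (121, 0, 36), (113, 0, 22), (112, 0, 15), (107, 0, 3), (109, 0, 0), (115, -1, 0)]
335 [(47, -1, 32), (55, -1, 33), (63, -1, 34), (71, -1, 34), (77, -2, 33), (81, -2, 31), (98, -2, 40), (106, -2, 42), (112, -2, 40), (118, -2, 40), (122, -3, 38), (111, -3, 21), (108, -3, 11), (104, -3, 1), (111, -3, 1), (113, -3, -3)]
336 [(47, -3, 32), (56, -4, 34), (61, -4, 32), (70, -4, 33), (77, -4, 34), (84, -4, 33), (99, -4, 41), (107, -4, 42), (113, -5, 42), (116, -5, 39), (117, -5, 33), (112, -5, 22), (109, -5, 12), (104, -5, 1), (106, -5, -3), (117, -5, 1)]
```

Call:
step_arm(commands=[[[0.0005,-0.0005,0.02,0,0,0],[0.0005,-0.0005,0.055,0,0,0],[0.0035,-0.0067,0.063,0,0,7],[0.0069,-0.0136,0.063,0,0,14],[0.0069,-0.0136,0.063,0,0,21],[0.0069,-0.0136,0.063,0,0,28],[0.0069,-0.0136,0.063,0,0,35],[0.0069,-0.0136,0.063,0,0,42]]])

```text
clock: 15.95
tcp_pos: [0.5239, -0.048, 0.1248]
tool_rot: [-2.326, 0.066, 2.052]
force: [-1.1, 0.6, -2.3]
opening: 0.012
```

Call:
step_arm(commands=[[[0,0,0,0,0,7],[0,0,0,0,0,14],[0,0,0,0,0,21],[0,0,0,0,0,28],[0,0,0,0,0,35],[0,0,0,0,0,36.4],[0,0,0,0,0,36.4],[0,0,0,0,0,36.4]]])

```text
clock: 16.62
tcp_pos: [0.5243, -0.0482, 0.1249]
tool_rot: [2.028, 0.596, -1.788]
force: [0.2, 0.2, -2.3]
opening: 0.0115
```

```bash
python3 -c "from s import *;st()"
```

```text
t 16.6167 tcp [ 0.5243 -0.0482  0.1249] rule yaw 32.67 F [ 0.18  0.23 -2.29] tilt [0.1049 0.0694]
```

Call:
step_arm(commands=[[[0.0002,0.0002,-0.03,0,0,0],[0.0002,0.0002,-0.044,0,0,0],[0.0002,0.0002,-0.044,0,0,0],[0.0002,0.0002,-0.044,0,0,0]]])

```text
clock: 16.95
tcp_pos: [0.5243, -0.0477, 0.0808]
tool_rot: [2.027, 0.597, -1.789]
force: [-0.1, -0.9, -2.2]
opening: 0.0117
```

```bash
python3 - <<'E'
from s import *
prof(12,32.7,(372,374,376,378),(196,220,1))
p=np.load("pics/scene12.npz")["p"];b=(280,165,400,255)
for k in("blue","red"):print(k,blobs(masks(p)[k],b,2))
cv2.imwrite("pics/c12.png",cv2.convertScaleAbs(cv2.resize(p[b[1]:b[3],b[0]:b[2],::-1],None,fx=6,fy=6,interpolation=cv2.INTER_CUBIC),alpha=1.5))
E
```

```text
t 17.0 tcp [ 0.5253 -0.0481  0.0818] rule yaw 32.73 F [ 0.18  0.13 -1.54] tilt [0.1063 0.0689]
372 [(88, -4, 51), (90, 10, 60), (90, 11, 57), (90, 11, 55), (90, 12, 52), (91, 12, 49), (91, 12, 46), (90, 7, 39), (91, 13, 40), (88, -21, 8), (90, -7, 16), (90, -2, 17), (91, 0, 17), (91, 4, 17), (92, 10, 19), (92, 9, 15), (94, 17, 19), (94, 19, 17), (94, 21, 16), (95, 25, 16), (95, 24, 11), (94, 11, -2), (95, 18, 0), (180, 850, 745)]
374 [(93, -3, 53), (94, 10, 61), (95, 14, 61), (95, 14, 58), (95, 14, 55), (95, 10, 48), (90, -46, -2), (90, -42, -1), (91, -37, 0), (94, -10, 18), (94, -8, 16), (95, -5, 16), (96, 2, 19), (96, 4, 18), (97, 9, 19), (97, 10, 17), (99, 18, 21), (99, 21, 19), (99, 18, 14), (99, 18, 11), (99, 12, 1), (99, 11, -1), (100, 19, 1), (101, 23, 1)]
376 [(180, 850, 745), (99, 6, 58), (99, 10, 58), (100, 11, 56), (100, 10, 52), (100, 12, 51), (95, -43, 1), (95, -44, -2), (98, -17, 17), (100, -4, 24), (100, 0, 24), (101, 1, 22), (101, 0, 18), (101, 0, 15), (102, 7, 18), (102, 9, 17), (103, 10, 15), (103, 15, 15), (103, 11, 9), (103, 3, -1), (103, 8, 0), (104, 13, 1), (105, 15, 0), (105, 19, 0)]
378 [(103, 2, 59), (104, 5, 59), (104, 10, 60), (105, 13, 59), (105, 10, 53), (105, 10, 51), (100, -47, 0), (102, -22, 16), (103, -18, 17), (104, -7, 22), (105, -3, 23), (105, -1, 21), (105, -5, 15), (106, 1, 17), (107, 5, 18), (107, 5, 14), (107, 7, 12), (108, 8, 10), (107, 3, 2), (108, 4, 0), (108, 5, -1), (109, 12, 1), (109, 14, 0), (110, 15, -2)]
blue [(15, array([295.93333333, 194.4       ])), (5, array([377.4, 206.2]))]
red [(32, array([334.71875, 231.5    ]))]
```

View pics/c12.png

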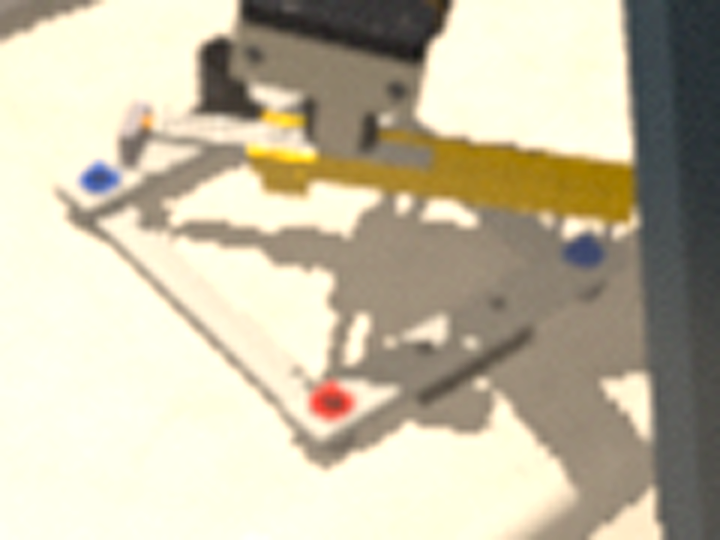

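Call:
step_arm(commands=[[[-0.0004,0,-0.006,0,0,0],[-0.0004,0,-0.012,0,0,0],[-0.0004,0,-0.016,0,0,0],[-0.0004,0,-0.019,0,0,0],[-0.0004,0,-0.019,0,0,0],[-0.0004,0,-0.019,0,0,0]]])

```text
clock: 17.5
tcp_pos: [0.5247, -0.0482, 0.0623]
tool_rot: [2.028, 0.596, -1.786]
force: [0.2, 0.2, -1.8]
opening: 0.0115
```

```bash
python3 -c "from s import *;ax(32.7);prof(13,32.7,(376,378),(196,216,1))"
```

```text
t 17.5 tcp [ 0.5247 -0.0482  0.0623] rule yaw 32.75 F [ 0.24  0.25 -1.81] tilt [0.1062 0.0689]
axial push -0.33 lat 0.08 pos along 415.5
t 17.55 tcp [ 0.5249 -0.0482  0.0625] rule yaw 32.75 F [ 0.4  -0.32 -2.2 ] tilt [0.1065 0.0688]
376 [(90, -73, -2), (96, -19, 38), (97, -8, 43), (97, -9, 39), (97, -12, 34), (98, -11, 31), (98, -4, 34), (100, 12, 45), (100, 11, 41), (100, 9, 36), (101, 12, 35), (101, 10, 30), (100, 0, 19), (101, 2, 17), (101, 5, 17), (102, 12, 19), (102, 10, 14), (103, 13, 13), (103, 14, 12), (102, 5, 0)]
378 [(96, -69, 1), (101, -14, 42), (102, -11, 42), (102, -9, 40), (103, -6, 39), (103, -4, 38), (104, 6, 44), (105, 6, 41), (105, 11, 41), (105, 9, 37), (106, 11, 35), (106, 12, 33), (105, 0, 20), (106, 3, 19), (106, 4, 17), (107, 9, 17), (107, 8, 14), (107, 7, 9), (107, 4, 4), (107, 3, 0)]
```

Call:
step_arm(commands=[[[0.0013,0.0008,0,0,0,0],[0.0025,0.0016,0,0,0,0],[0.0034,0.0022,0,0,0,0],[0.0034,0.0022,0,0,0,0]]])

```text
clock: 17.88
tcp_pos: [0.5284, -0.046, 0.0626]
tool_rot: [2.028, 0.596, -1.785]
force: [-0.6, 0.1, -1.8]
opening: 0.0117
```

Call:
step_arm(commands=[[[0.0004,0.0003,0,0,0,0],[0.0008,0.0005,0,0,0,0]]])

```text
clock: 18.05
tcp_pos: [0.5286, -0.0456, 0.0624]
tool_rot: [2.027, 0.597, -1.786]
force: [-0.8, -2.6, -2.0]
opening: 0.0114
```

Call:
step_arm(commands=[[[0.0004,0.0003,0,0,0,0],[0.0008,0.0005,0,0,0,0]]])

```text
clock: 18.22
tcp_pos: [0.5295, -0.0451, 0.0624]
tool_rot: [2.027, 0.596, -1.786]
force: [-3.5, -2.4, -1.5]
opening: 0.0122
```

Call:
step_arm(commands=[[[0.0004,0.0003,0,0,0,0],[0.0008,0.0005,0,0,0,0]]])

```text
clock: 18.38
tcp_pos: [0.5304, -0.0445, 0.0624]
tool_rot: [2.028, 0.596, -1.786]
force: [-1.6, -2.1, -1.9]
opening: 0.0119
```

Call:
step_arm(commands=[[[0.0004,0.0003,0,0,0,0],[0.0008,0.0005,0,0,0,0]]])

```text
clock: 18.55
tcp_pos: [0.5313, -0.044, 0.0624]
tool_rot: [2.028, 0.596, -1.786]
force: [-2.0, -1.9, -2.6]
opening: 0.0119
```

Call:
step_arm(commands=[[[0.0004,0.0003,0,0,0,0],[0.0008,0.0005,0,0,0,0]]])

```text
clock: 18.72
tcp_pos: [0.5321, -0.0434, 0.0624]
tool_rot: [2.028, 0.596, -1.786]
force: [-2.0, -2.3, -2.1]
opening: 0.0119
```

Call:
step_arm(commands=[[[0.0004,0.0003,0,0,0,0],[0.0004,0.0003,0,0,0,0]]])

```text
clock: 18.88
tcp_pos: [0.5326, -0.0431, 0.0625]
tool_rot: [2.028, 0.596, -1.785]
force: [-1.7, -0.9, -1.7]
opening: 0.0117
```

Call:
step_arm(commands=[[[0.0004,0.0003,0,0,0,0],[0.0004,0.0003,0,0,0,0]]])

```text
clock: 19.05
tcp_pos: [0.5329, -0.0429, 0.0625]
tool_rot: [2.028, 0.596, -1.786]
force: [-2.0, -2.3, -2.4]
opening: 0.0119
```

Call:
step_arm(commands=[[[0.0004,0.0003,0,0,0,0],[0.0004,0.0003,0,0,0,0]]])

```text
clock: 19.22
tcp_pos: [0.533, -0.0428, 0.0624]
tool_rot: [2.027, 0.596, -1.786]
force: [-4.1, -3.7, -1.4]
opening: 0.0118
```

Call:
step_arm(commands=[[[0.0003,0.0002,0,0,0,0],[0.0003,0.0002,0,0,0,0],[0.0003,0.0002,0,0,0,0]]])

```text
clock: 19.47
tcp_pos: [0.5331, -0.0428, 0.0624]
tool_rot: [2.027, 0.596, -1.787]
force: [-4.6, -4.1, -0.9]
opening: 0.0118
```

Call:
step_arm(commands=[[[0,0,0,0,0,0],[0,0,0,0,0,0]]])

```text
clock: 19.63
tcp_pos: [0.5331, -0.0428, 0.0624]
tool_rot: [2.027, 0.596, -1.787]
force: [-4.8, -3.3, -1.4]
opening: 0.0119
```

Call:
step_arm(commands=[[[0.0003,0.0002,0,0,0,0],[0.0003,0.0002,0,0,0,0],[0.0003,0.0002,0,0,0,0],[0.0003,0.0002,0,0,0,0]]])

```text
clock: 19.97
tcp_pos: [0.5331, -0.0427, 0.0624]
tool_rot: [2.026, 0.596, -1.787]
force: [-5.5, -4.8, -0.8]
opening: 0.012
```

Call:
step_arm(commands=[[[0,0,0,0,0,0],[0,0,0,0,0,0]]])

```text
clock: 20.13
tcp_pos: [0.5331, -0.0427, 0.0624]
tool_rot: [2.026, 0.596, -1.787]
force: [-6.1, -4.8, -0.5]
opening: 0.0115
```

Call:
step_arm(commands=[[[0,0,0,0,0,0],[0,0,0,0,0,0],[0,0,0,0,0,0],[0,0,0,0,0,0],[0,0,0,0,0,0],[0,0,0,0,0,0],[0,0,0,0,0,0],[0,0,0,0,0,0]]])

```text
clock: 20.8
tcp_pos: [0.5332, -0.0427, 0.0624]
tool_rot: [2.026, 0.596, -1.787]
force: [-5.6, -5.2, -0.7]
opening: 0.012
```

Call:
step_arm(commands=[[[0,0,0,0,0,0],[0,0,0,0,0,0],[0,0,0,0,0,0],[0,0,0,0,0,0],[0,0,0,0,0,0],[0,0,0,0,0,0]]])

```text
clock: 21.3
tcp_pos: [0.5331, -0.0427, 0.0623]
tool_rot: [2.026, 0.596, -1.787]
force: [-6.0, -5.0, -0.0]
opening: 0.0121
```

```bash
python3 - <<'E'
from s import *
ax(32.75)
sr_sb=23.8-(425.2-419.7)
from scipy.optimize import brentq
for d in(17.5,sr_sb,19):print(d,brentq(lambda e:np.hypot(170,140+e)-np.hypot(170,140-e)-d,0,30))
E
```

```text
t 21.3 tcp [ 0.5331 -0.0427  0.0623] rule yaw 32.77 F [-5.98 -5.05 -0.03] tilt [0.1049 0.0681]
axial push 7.76 lat -1.01 pos along 425.29
17.5 13.780269711922667
18.3 14.41180242014306
19 14.96456762031888
```

Call:
step_arm(commands=[[[-0.002,-0.0013,0,0,0,0],[-0.0042,-0.0027,0,0,0,0],[-0.0042,-0.0027,0.003,0,0,0],[-0.0042,-0.0027,0.03,0,0,0],[-0.0042,-0.0027,0.07,0,0,0],[-0.0042,-0.0027,0.104,0,0,0],[-0.0042,-0.0027,0.104,0,0,0]]])

```text
clock: 21.88
tcp_pos: [0.5344, -0.0461, 0.1741]
tool_rot: [2.036, 0.588, -1.77]
force: [1.8, -0.4, -1.6]
opening: 0.0115
```

Call:
step_arm(commands=[[[0.002,0.04,0,0,0,-5],[0.01,0.28,0,0,0,-22.4],[0.01,0.28,0,0,0,-22.4],[0.01,0.28,0,0,0,-22.4],[0.01,0.28,0,0,0,-22.4],[0.01,0.28,0,0,0,-22.4],[0.01,0.28,0,0,0,-22.4],[0.01,0.28,0,0,0,-22.4]]])

```text
clock: 22.55
tcp_pos: [0.5391, 0.2407, 0.1663]
tool_rot: [2.264, 0.212, -1.991]
force: [0.4, -0.3, -1.9]
opening: 0.0117
```

Call:
step_arm(commands=[[[0.005,0.04,0,0,0,0],[0.01,0.096,-0.02,0,0,0],[0.01,0.096,-0.06,0,0,0],[0.01,0.096,-0.1,0,0,0],[0.01,0.096,-0.112,0,0,0],[0.01,0.096,-0.112,0,0,0],[0.01,0.096,-0.112,0,0,0]]])

```text
clock: 23.13
tcp_pos: [0.5489, 0.3311, 0.0531]
tool_rot: [2.26, 0.205, -1.995]
force: [0.1, 0.0, -0.7]
opening: 0.012
```

```bash
python3 -c "from s import *;st()"
```

```text
t 23.1333 tcp [0.5489 0.3311 0.0531] rule yaw 10.37 F [ 0.09  0.03 -0.73] tilt [0.1219 0.0222]
```

Call:
step_arm(commands=[[[0,0,-0.004,0,0,0],[0,0,-0.007,0,0,0],[0,0,-0.008,0,0,0],[0,0,-0.008,0,0,0]]])

```text
clock: 23.47
tcp_pos: [0.5505, 0.3311, 0.0477]
tool_rot: [2.266, 0.205, -1.991]
force: [-0.8, -0.0, -1.9]
opening: 0.0118
```

Call:
step_arm(commands=[[[0,0,-0.0005,0,0,0],[0,0,-0.001,0,0,0],[0,0,-0.001,0,0,0]]])

```text
clock: 23.72
tcp_pos: [0.55, 0.3311, 0.0459]
tool_rot: [2.264, 0.205, -1.992]
force: [0.3, -0.2, -2.8]
opening: 0.0117
```

Call:
step_arm(commands=[[[0,0,-0.0005,0,0,0],[0,0,-0.0012,0,0,0],[0,0,-0.0012,0,0,0],[0,0,-0.0012,0,0,0]]])

```text
clock: 24.05
tcp_pos: [0.5497, 0.3311, 0.0442]
tool_rot: [2.263, 0.205, -1.993]
force: [0.2, -0.3, -1.9]
opening: 0.0113
```

Call:
step_arm(commands=[[[0,0,-0.0005,0,0,0],[0,0,-0.001,0,0,0],[0,0,-0.001,0,0,0],[0,0,-0.001,0,0,0]]])

```text
clock: 24.38
tcp_pos: [0.55, 0.3312, 0.0439]
tool_rot: [2.264, 0.206, -1.992]
force: [-2.5, -1.7, 4.3]
opening: 0.0116
```

Call:
step_arm(commands=[[[0,0,0,0,0,0],[0,0,0,0,0,0],[0,0,0,0,0,0],[0,0,0,0,0,0],[0,0,0,0,0,0]]], fingers=50)

```text
clock: 24.8
tcp_pos: [0.5498, 0.3311, 0.0431]
tool_rot: [2.263, 0.205, -1.993]
force: [0.0, -1.0, 0.2]
opening: 0.0408
```

```bash
python3 - <<'E'
from s import *
o,a=st();R=Ro.from_rotvec(o["tool_rot"]);q=R.as_matrix()[:,0]
# correction to point straight down
ax_=np.cross(q,[0,0,-1]);print("level turn deg",np.degrees(ax_/np.linalg.norm(ax_)*np.arcsin(np.linalg.norm(ax_))).round(2))
p,d=r.get_image("scene");np.savez("pics/scene20.npz",p=p,d=d)
B=(280,165,400,255);b=np.array([.0025,-.0023])
P=[]
for c in("red","blue"):
    for A,k in blobs(masks(p)[c],B,4):
        w=cast("scene",[k],.023)[0,:2]+b;print(c,A,k.round(2),w.round(4))
W=dpt("scene",d,317,178)+[.0025,-.0023,0];print("tab",W.round(4))
h=p.max(2);m=np.zeros(h.shape,bool);m[168:190,308:326]=h[168:190,308:326]<75
for A,k in blobs(m,(305,165,330,192),8):print("dark",A,k.round(1),[(cast("scene",[k],z)[0,:2]+b).round(4) for z in(.035,.04,.045)])
E
```

```text
t 24.8 tcp [0.5498 0.3311 0.0431] rule yaw 10.35 F [ 0.04 -0.99  0.23] tilt [0.1246 0.023 ]
level turn deg [-1.32  7.16  0.  ]
red 20 [336.45 173.45] [ 0.6076 -0.1289]
red 30 [334.87 231.63] [0.4466 0.0347]
blue 14 [295.93 194.43] [0.6143 0.0109]
blue 14 [376.86 206.64] [ 0.4389 -0.1042]
tab [ 0.6054 -0.0551  0.0467]
dark 93 [317.1 179.2] [array([ 0.6131, -0.0622]), array([ 0.6082, -0.0578]), array([ 0.6033, -0.0533])]
```

Call:
step_arm(commands=[[[0,0,0.03,0,0,0],[0,0,0.065,0,0,0],[0,0,0.1,-0.65,3.5,0],[0,0,0.13,-1.32,7.1,0],[0.01,-0.04,0.13,-1.32,7.1,0],[0.016,-0.08,0.13,-1.32,7.1,0],[0.022,-0.12,0.13,-1.32,7.1,0],[0.028,-0.16,0.13,-1.32,7.1,0]]])

```text
clock: 25.52
tcp_pos: [0.5779, 0.1697, 0.1735]
tool_rot: [2.128, 0.194, -2.124]
force: [0.3, -0.8, 0.1]
opening: 0.0463
```

Call:
step_arm(commands=[[[0.033,-0.23,0,0,0,-13.9],[0.033,-0.23,0,0,0,-13.9],[0.033,-0.23,0,0,0,-13.9],[0.033,-0.23,0,0,0,-13.9],[0.033,-0.23,0,0,0,-13.9],[0.033,-0.23,0,0,0,-13.9],[0.033,-0.23,0,0,0,-13.9]]])

```text
clock: 26.1
tcp_pos: [0.6115, -0.0647, 0.1731]
tool_rot: [-2.19, 0.076, 2.186]
force: [0.4, 0.5, -0.1]
opening: 0.0464
```

```bash
python3 - <<'E'
from s import *
st()
p,d=r.get_image("scene");np.savez("pics/scene21.npz",p=p,d=d);st()
b=(140,190,260,310);c=(275,130,395,250)
f=lambda b:cv2.resize(p[b[1]:b[3],b[0]:b[2],::-1],(400,400),interpolation=cv2.INTER_CUBIC)
cv2.imwrite("pics/c21.png",cv2.convertScaleAbs(np.hstack([f(b),f(c)]),alpha=1.2))
E
```

```text
t 26.1 tcp [ 0.6115 -0.0647  0.1731] rule yaw -3.85 F [ 0.35  0.47 -0.13] tilt [ 0.0018 -0.0024]
t 26.15 tcp [ 0.611  -0.0619  0.173 ] rule yaw -3.8 F [-1.04  0.65 -0.88] tilt [ 0.001  -0.0005]
```

View pics/c21.png

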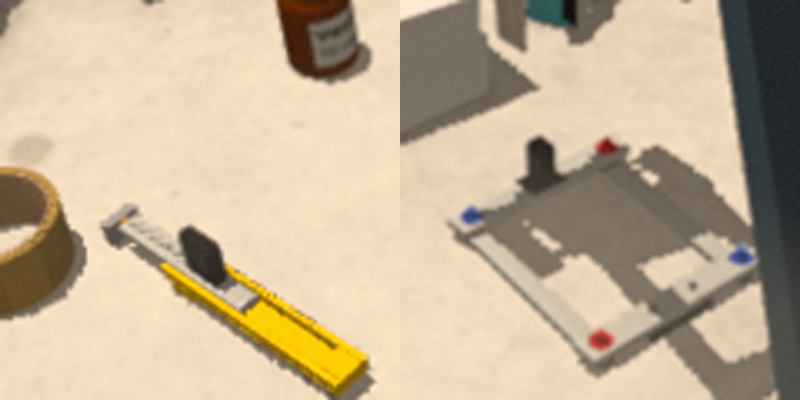

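```bash
python3 -c "
from h import *
print(cast('scene',[(300,168),(290,170),(260,177),(316,156)],0.).round(3))
d=np.load('pics/scene21.npz')['d']
for u,v in((285,160),(295,150),(270,170),(320,130)):print(u,v,dpt('scene',d,u,v).round(3))"
```

```text
[[ 0.718 -0.091  0.   ]
 [ 0.73  -0.064  0.   ]
 [ 0.762  0.018  0.   ]
 [ 0.731 -0.166  0.   ]]
285 160 [ 0.759 -0.071  0.017]
295 150 [ 0.756 -0.107  0.036]
270 170 [ 0.764 -0.019  0.005]
320 130 [ 0.8   -0.247  0.026]
```

Call:
step_arm(commands=[[[0,0.002,-0.04,0,0,0],[0,0.002,-0.08,0,0,0],[0,0.002,-0.08,0,0,0]]])

```text
clock: 26.4
tcp_pos: [0.6054, -0.0542, 0.086]
tool_rot: [-2.175, 0.063, 2.202]
force: [-2.9, 0.3, -1.1]
opening: 0.0467
```

Call:
step_arm(commands=[[[0,0,0,0,0,0],[0,0,0,0,0,0],[0,0,0,0,0,0]]])

```text
clock: 26.65
tcp_pos: [0.6126, -0.0566, 0.096]
tool_rot: [-2.197, 0.068, 2.185]
force: [0.9, -0.6, -0.4]
opening: 0.0463
```

Call:
step_arm(commands=[[[-0.001,-0.002,-0.02,0,0,0],[-0.001,-0.002,-0.04,0,0,0],[-0.001,-0.002,-0.05,0,0,0],[-0.001,-0.002,-0.053,0,0,0],[-0.001,-0.002,-0.053,0,0,0],[-0.001,-0.002,-0.053,0,0,0]]])

```text
clock: 27.15
tcp_pos: [0.6107, -0.059, 0.0416]
tool_rot: [-2.194, 0.068, 2.187]
force: [-0.7, -0.1, 0.2]
opening: 0.0464
```

```bash
python3 -c "from s import *;st()"
```

```text
t 27.15 tcp [ 0.6107 -0.059   0.0416] rule yaw -3.54 F [-0.69 -0.09  0.17] tilt [ 0.003  -0.0008]
```

Call:
step_arm(commands=[[[0,0,0,0,0,0],[0,0,0,0,0,0],[0,0,0,0,0,0],[0,0,0,0,0,0],[0,0,0,0,0,0],[0,0,0,0,0,0]]], fingers=22)

```text
clock: 27.65
tcp_pos: [0.6098, -0.0589, 0.0404]
tool_rot: [-2.191, 0.068, 2.189]
force: [-0.4, -0.1, 0.3]
opening: 0.0206
```

Call:
step_arm(commands=[[[0,0.0004,0,0,0,0],[0,0.0008,0,0,0,0]]])

```text
clock: 27.82
tcp_pos: [0.6098, -0.0582, 0.0403]
tool_rot: [-2.191, 0.068, 2.189]
force: [0.3, -0.1, -0.1]
opening: 0.0205
```

Call:
step_arm(commands=[[[0,0.0004,0,0,0,0],[0,0.0008,0,0,0,0]]])

```text
clock: 27.98
tcp_pos: [0.6099, -0.0573, 0.0403]
tool_rot: [-2.191, 0.068, 2.189]
force: [-0.0, 0.2, 0.3]
opening: 0.0206
```

Call:
step_arm(commands=[[[0,0.0004,0,0,0,0],[0,0.0008,0,0,0,0]]])

```text
clock: 28.15
tcp_pos: [0.6098, -0.0571, 0.0403]
tool_rot: [-2.192, 0.069, 2.189]
force: [-0.8, -5.1, -1.3]
opening: 0.0208
```

Call:
step_arm(commands=[[[0.0001,0.0015,0,0,0,0],[0.0002,0.003,0,0,0,0],[0.0003,0.0045,0,0,0,0],[0.0004,0.006,0,0,0,0],[0.0005,0.0075,0,0,0,0],[0.0006,0.009,0,0,0,0],[0.0007,0.0105,0,0,0,0],[0.0007,0.0115,0,0,0,0]]])

```text
clock: 28.82
tcp_pos: [0.6104, -0.0468, 0.0403]
tool_rot: [-2.192, 0.071, 2.19]
force: [-1.6, -9.2, 0.6]
opening: 0.0201
```

Call:
step_arm(commands=[[[0,0.001,0,0,0,0],[0,0.001,0,0,0,0],[0,0.001,0,0,0,0]]])

```text
clock: 29.07
tcp_pos: [0.6105, -0.0457, 0.0403]
tool_rot: [-2.192, 0.071, 2.19]
force: [-1.1, -7.6, -0.3]
opening: 0.0207
```

```bash
python3 -c "from s import *;st()"
```

```text
t 29.0667 tcp [ 0.6105 -0.0457  0.0403] rule yaw -3.54 F [-1.13 -7.57 -0.28] tilt [ 0.001  -0.0025]
```

Need y −0.0428: 2.9 mm more.

Call:
step_arm(commands=[[[0.0001,0.001,0,0,0,0],[0.0001,0.002,0,0,0,0],[0.0002,0.0028,0,0,0,0],[0.0002,0.0028,0,0,0,0],[0.0002,0.0028,0,0,0,0]]])

```text
clock: 29.48
tcp_pos: [0.6107, -0.043, 0.0403]
tool_rot: [-2.192, 0.071, 2.19]
force: [-1.1, -7.5, 0.3]
opening: 0.0205
```

```bash
python3 - <<'E'
from s import *
o,_=st()
b=np.array([.0025,-.0023])
for n,B in(("scene",(280,165,400,255)),("top",(300,160,380,245))):
    p,d=r.get_image(n);np.savez(f"pics/{n}30.npz",p=p,d=d)
    for c in("red","blue"):
        for A,k in blobs(masks(p)[c],B,2):print(n,c,A,k.round(2),cast(n,[k],.023)[0,:2].round(4))
E
```

```text
t 29.4833 tcp [ 0.6107 -0.043   0.0403] rule yaw -3.55 F [-1.14 -7.49  0.26] tilt [ 0.001  -0.0026]
scene red 19 [332.58 175.58] [ 0.6054 -0.1121]
scene red 30 [334.87 231.63] [0.4441 0.037 ]
scene blue 5 [291.4 196.4] [0.6137 0.0269]
```

Call:
step_arm(commands=[[[0,-0.001,0,0,0,0],[0,-0.002,0,0,0,0],[0,-0.003,0,0,0,0],[0,-0.0035,0,0,0,0],[0,-0.0035,0,0,0,0]]])

```text
clock: 30.0
tcp_pos: [0.6107, -0.0443, 0.0404]
tool_rot: [-2.191, 0.067, 2.189]
force: [0.3, 1.4, 1.1]
opening: 0.0208
```

Call:
step_arm(commands=[[[0,0,0,0,0,0],[0,0,0,0,0,0],[0,0,0,0,0,0],[0,0,0,0,0,0]]], fingers=50)

```text
clock: 30.33
tcp_pos: [0.6106, -0.0446, 0.0402]
tool_rot: [-2.191, 0.068, 2.189]
force: [0.7, -0.5, 0.5]
opening: 0.0425
```

Call:
step_arm(commands=[[[0,0,0.03,0,0,0],[0,0,0.07,0,0,0],[0,0,0.11,0,0,0],[-0.03,0,0.14,0,0,0],[-0.06,0.04,0.16,0,0,0],[-0.09,0.08,0.16,0,0,0],[-0.12,0.12,0.16,0,0,0],[-0.12,0.14,0.16,0,0,0]]])

```text
clock: 31.0
tcp_pos: [0.4901, 0.0915, 0.2008]
tool_rot: [-2.191, 0.07, 2.188]
force: [1.2, 0.8, 0.1]
opening: 0.0464
```

Call:
step_arm(commands=[[[-0.02,-0.04,0,0,0,0],[-0.04,-0.08,0,0,0,0],[-0.06,-0.12,0,0,0,0],[-0.08,-0.16,0,0,0,0],[-0.1,-0.2,0,0,0,0],[-0.12,-0.24,0,0,0,0],[-0.14,-0.28,0,0,0,0],[-0.14,-0.3,0,0,0,0]]])

```text
clock: 31.67
tcp_pos: [0.3501, -0.2095, 0.2003]
tool_rot: [-2.191, 0.068, 2.189]
force: [0.5, 0.3, -0.6]
opening: 0.0464
```

```bash
python3 - <<'E'
from s import *
o,_=st()
from scipy.optimize import least_squares
for n,B in(("scene",(280,165,400,255)),("top",(295,160,380,245))):
    p,d=r.get_image(n);np.savez(f"pics/{n}31.npz",p=p,d=d);Q={}
    for c in("red","blue"):
        L=[(k,cast(n,[k],.023)[0,:2]) for A,k in blobs(masks(p)[c],B,2)]
        for k,w in L:print(n,c,k.round(2),w.round(4))
        L=sorted([w for _,w in L],key=lambda w:w[0])
        if len(L)==2:Q[c]=L
    if len(Q)==2:
        nl,fr=Q["red"];nr,fl=Q["blue"];print(n,"diagonals",np.hypot(*(fr-nl)).round(4),np.hypot(*(fl-nr)).round(4))
        y=(nl-nr)/np.hypot(*(nl-nr));m=(nl+nr)/2;print("offset of far mid along near y",(((fl+fr)/2-m)@y).round(4))
E
```

```text
t 31.6667 tcp [ 0.3501 -0.2095  0.2003] rule yaw -3.53 F [ 0.48  0.33 -0.6 ] tilt [ 0.0006 -0.    ]
scene red [332.6  175.45] [ 0.6058 -0.1125]
scene red [334.87 231.63] [0.4441 0.037 ]
scene blue [291.65 196.71] [0.6123 0.0272]
scene blue [376.7 206.9] [ 0.4361 -0.1009]
scene diagonals 0.2202 0.2179
offset of far mid along near y -0.0009
top red [357.11 174.33] [ 0.6091 -0.1128]
top red [312.12 225.12] [0.4491 0.0365]
top blue [314.  173.2] [0.6166 0.0263]
top blue [355.29 227.  ] [ 0.4396 -0.1021]
top diagonals 0.2189 0.2187
offset of far mid along near y 0.0011
```

```bash
python3 -c "
from workcell import r
print(r.hand_in(), r.get_obs()['clock'])"
```

```text
the job is handed in; nothing more can be done
the job is handed in; nothing more can be done
```

The job is handed in at about 32 s of the 72 s allowed. Both diagonals were gauged in the order asked, the rule lies flat beside the frame, and the far rail is set to square as well as I can measure.

**Gauging:** I held red, then blue, for over a second each. Hand force averaged 7.1 N on red and 7.6 N on blue. Taking off the slide's friction, which I measured at about 2.9 N, the nose bore on the pin with about 4.3 N on red and 4.7 N on blue.

**Readings:** Red read about 18.3 mm longer than blue, which puts the far rail at −14.4 mm. The cameras gave −14.1 to −14.5 mm before the move.

**Squaring:** I pushed the tab with one finger, and the force was about 7.5–9 N, close to the rail's own friction. By tool travel the rail moved about 14.2 mm.

**Last checks:**
- The two cameras disagree slightly on the remaining offset. The scene camera gives −0.9 mm, with diagonals of 220.2 and 217.9 mm. The top camera gives +1.1 mm, with diagonals of 218.9 and 218.7 mm.
- Those offsets average close to zero, but neither camera is good to better than about a millimetre.
- The arm was clear of everything when I handed in.

**Things that went wrong:**
- My first try at hooking red set the end lip on top of the pin with a few newtons and tilted the rule in the grip. The second try also rested a lip on the pin. I levelled the rule and re-seated it.
- During the red draw the nose briefly reached about 6 N before I eased off and drew it up again.

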